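# Turn the test cassettes onto the reader, run it, turn them back

## Task

The test cassettes on the desk lie with their windows up, but the flatbed reader looks from below: turn every cassette over and lay it windows down on a pane of the reader, one to a pane, lengthwise and within the pane. Then, with the cassettes in place, press the reader's three keys fully down one at a time, letting each come up again: first the long bar, then the round one, then the square one. Last, take the cassettes off and turn them back, so that all lie windows up, flat on the desk to the right of the reader; do not knock over the tub of wipes.

Things in the scene. Friction and masses are not known exactly. Their poses are not given: they have to be found in the camera images.
- cassette0: white test cassette (2 or 3 of 4 present), 110 x 50 x 14 mm (x, y, z), 80 g. Origin: centre of the back face; +z out of the window face (4 narrow windows, 4 round wells at the -x end); ribbed back. Domed thumb studs, 12 mm across, stand 4 mm out of both long sides at x = +42, z = 7 mm (58 mm over them); pinched lightly there (4 N) it hangs and swivels. Windows down, its origin is 14 mm up
- cassette1: white test cassette (2 or 3 of 4 present), 110 x 50 x 14 mm (x, y, z), 80 g. Origin: centre of the back face; +z out of the window face (4 narrow windows, 4 round wells at the -x end); ribbed back. Domed thumb studs, 12 mm across, stand 4 mm out of both long sides at x = +42, z = 7 mm (58 mm over them); pinched lightly there (4 N) it hangs and swivels. Windows down, its origin is 14 mm up
- cassette2: white test cassette (2 or 3 of 4 present), 110 x 50 x 14 mm (x, y, z), 80 g. Origin: centre of the back face; +z out of the window face (4 narrow windows, 4 round wells at the -x end); ribbed back. Domed thumb studs, 12 mm across, stand 4 mm out of both long sides at x = +42, z = 7 mm (58 mm over them); pinched lightly there (4 N) it hangs and swivels. Windows down, its origin is 14 mm up
- cassette3: white test cassette (2 or 3 of 4 present), 110 x 50 x 14 mm (x, y, z), 80 g. Origin: centre of the back face; +z out of the window face (4 narrow windows, 4 round wells at the -x end); ribbed back. Domed thumb studs, 12 mm across, stand 4 mm out of both long sides at x = +42, z = 7 mm (58 mm over them); pinched lightly there (4 N) it hangs and swivels. Windows down, its origin is 14 mm up
- reader: low flat grey reader, 230 x 380 x 20 mm (x, y, z), fixed to the desk; origin at the centre of its underside, +x away from the key strip. Its flat top carries three panes in a row along y behind a black strip with three white keys. The desk to its right (x 0.4 to 0.66, y -0.1 to -0.38 m) is open. Nothing stands higher than 39 mm above the desk.
- pane0 (a point): centre of the left (+y) pane on the reader's top, 20 mm above the desk: a white pane with a dark rim, 138 (x) x 84 (y) mm, flush (no walls); axes as the reader's; panes are 120 mm apart along y
- pane1 (a point): centre of the middle pane on the reader's top, 20 mm above the desk: a white pane with a dark rim, 138 (x) x 84 (y) mm, flush (no walls); axes as the reader's; panes are 120 mm apart along y
- pane2 (a point): centre of the right (-y) pane on the reader's top, 20 mm above the desk: a white pane with a dark rim, 138 (x) x 84 (y) mm, flush (no walls); axes as the reader's; panes are 120 mm apart along y
- key_bar_top (a point): centre of the top of the key whose cap is a long bar 14 x 42 mm (long along the reader's y); 38 mm above the desk when up, z up. The three keys stand 100 mm apart in the strip along the reader's front; which stands where varies
- key_bar (a joint): travel of that key in m: 0 up, 0.005 fully down; pressed down it takes about 5 N, and it springs back
- key_round_top (a point): centre of the top of the key whose cap is round, 28 mm across; 38 mm above the desk when up, z up. The three keys stand 100 mm apart in the strip along the reader's front; which stands where varies
- key_round (a joint): travel of that key in m: 0 up, 0.005 fully down; pressed down it takes about 5 N, and it springs back
- key_square_top (a point): centre of the top of the key whose cap is square, 25 x 25 mm; 38 mm above the desk when up, z up. The three keys stand 100 mm apart in the strip along the reader's front; which stands where varies
- key_square (a joint): travel of that key in m: 0 up, 0.005 fully down; pressed down it takes about 5 N, and it springs back
- wipes_tub: tub of wipes with a green lid, 69 mm across, 133 mm tall, origin at the centre of its foot; stands at the front left; not part of the job, only not to be knocked over

How it is judged:
On the way, in this order (a step that is already met when the one before it is completed fails the run):
1. every cassette lies windows down on a pane of its own (angle between each of cassette0, cassette1, cassette2, cassette3's own z axis and vertical above 2.9 rad and ((x of cassette0 in the frame of pane0 between -0.018 and 0.018 m and y of cassette0 in the frame of pane0 between -0.018 and 0.018 m and z of cassette0 in the frame of pane0 below 0.019 m and angle between the x axis of cassette0 and the x axis of pane0, either way round below 0.25 rad) or (x of cassette0 in the frame of pane1 between -0.018 and 0.018 m and y of cassette0 in the frame of pane1 between -0.018 and 0.018 m and z of cassette0 in the frame of pane1 below 0.019 m and angle between the x axis of cassette0 and the x axis of pane1, either way round below 0.25 rad) or (x of cassette0 in the frame of pane2 between -0.018 and 0.018 m and y of cassette0 in the frame of pane2 between -0.018 and 0.018 m and z of cassette0 in the frame of pane2 below 0.019 m and angle between the x axis of cassette0 and the x axis of pane2, either way round below 0.25 rad)) and ((x of cassette1 in the frame of pane0 between -0.018 and 0.018 m and y of cassette1 in the frame of pane0 between -0.018 and 0.018 m and z of cassette1 in the frame of pane0 below 0.019 m and angle between the x axis of cassette1 and the x axis of pane0, either way round below 0.25 rad) or (x of cassette1 in the frame of pane1 between -0.018 and 0.018 m and y of cassette1 in the frame of pane1 between -0.018 and 0.018 m and z of cassette1 in the frame of pane1 below 0.019 m and angle between the x axis of cassette1 and the x axis of pane1, either way round below 0.25 rad) or (x of cassette1 in the frame of pane2 between -0.018 and 0.018 m and y of cassette1 in the frame of pane2 between -0.018 and 0.018 m and z of cassette1 in the frame of pane2 below 0.019 m and angle between the x axis of cassette1 and the x axis of pane2, either way round below 0.25 rad)) and ((x of cassette2 in the frame of pane0 between -0.018 and 0.018 m and y of cassette2 in the frame of pane0 between -0.018 and 0.018 m and z of cassette2 in the frame of pane0 below 0.019 m and angle between the x axis of cassette2 and the x axis of pane0, either way round below 0.25 rad) or (x of cassette2 in the frame of pane1 between -0.018 and 0.018 m and y of cassette2 in the frame of pane1 between -0.018 and 0.018 m and z of cassette2 in the frame of pane1 below 0.019 m and angle between the x axis of cassette2 and the x axis of pane1, either way round below 0.25 rad) or (x of cassette2 in the frame of pane2 between -0.018 and 0.018 m and y of cassette2 in the frame of pane2 between -0.018 and 0.018 m and z of cassette2 in the frame of pane2 below 0.019 m and angle between the x axis of cassette2 and the x axis of pane2, either way round below 0.25 rad)) and ((x of cassette3 in the frame of pane0 between -0.018 and 0.018 m and y of cassette3 in the frame of pane0 between -0.018 and 0.018 m and z of cassette3 in the frame of pane0 below 0.019 m and angle between the x axis of cassette3 and the x axis of pane0, either way round below 0.25 rad) or (x of cassette3 in the frame of pane1 between -0.018 and 0.018 m and y of cassette3 in the frame of pane1 between -0.018 and 0.018 m and z of cassette3 in the frame of pane1 below 0.019 m and angle between the x axis of cassette3 and the x axis of pane1, either way round below 0.25 rad) or (x of cassette3 in the frame of pane2 between -0.018 and 0.018 m and y of cassette3 in the frame of pane2 between -0.018 and 0.018 m and z of cassette3 in the frame of pane2 below 0.019 m and angle between the x axis of cassette3 and the x axis of pane2, either way round below 0.25 rad))), for 0.3 s.
2. with the cassettes in place, the long bar key is pressed fully down, alone (all of step 1 and value of joint key_bar above 0.0035 m and value of joint each of key_round, key_square below 0.002 m), for 0.05 s.
3. with the cassettes in place, the round key is pressed fully down, alone (all of step 1 and value of joint key_round above 0.0035 m and value of joint each of key_bar, key_square below 0.002 m), for 0.05 s.
4. with the cassettes in place, the square key is pressed fully down, alone (all of step 1 and value of joint key_square above 0.0035 m and value of joint each of key_bar, key_round below 0.002 m), for 0.05 s.
At the end, for the whole second after the job is handed in: every cassette that is present lies still, windows up (within 0.2 rad of level) and flat on the desk itself (its back within 8 mm of the desk's height), off the reader to its right (its centre over 200 mm from the reader's middle towards -y); all three keys are up (angle between each of cassette0, cassette1, cassette2, cassette3's own z axis and vertical below 0.2 rad and height (world z) of each of cassette0, cassette1, cassette2, cassette3 below 0.008 m and y of each of cassette0, cassette1, cassette2, cassette3 in the frame of reader below -0.2 m and value of joint each of key_bar, key_round, key_square below 0.002 m and linear speed of each of cassette0, cassette1, cassette2, cassette3 below 0.02 m/s); the robot touches nothing.
It fails at once if two keys are down at the same time (value of joint each of key_bar, key_round above 0.003 m or value of joint each of key_bar, key_square above 0.003 m or value of joint each of key_round, key_square above 0.003 m).
It fails at once if the tub of wipes is knocked over (angle between wipes_tub's own z axis and vertical above 0.6 rad).
Of cassette0, cassette1, cassette2, cassette3 only 2 to 3 are there at a start; the rules pass over those that are not, and their reading is None.
At some moment in a run one of cassette0, cassette1, cassette2, cassette3 may be knocked a few centimetres aside while the robot is not near it.
Once in a run the grip may slacken for a moment while it holds something.
It also fails if it takes over 210 s, if anything falls off the work surface, if the arm or the gripper's body presses on something with over 40 N, if the wrist force passes 120 N, or if a joint passes its speed limit or range.

## Robot

A 7-joint arm with a two-finger parallel gripper is mounted at the origin on a cart in front of the work surface, level with it; the furniture and walls round the work are solid. World frame = base frame: x ahead of the robot, y to its left, z up, the work surface at z = 0. Lengths are in m, angles in rad, forces in N, time in s.
With the tool pointing down it reaches from about 0.4 to 0.875 m from the base axis. Payload 19.3 kg.
Tool frame: the origin (TCP) lies at the very end of the fingers, on their centre line; the grasp point (between the pads) lies 19 mm behind it; z points along the fingers, y is the line along which they close (so a half turn about z gives the same grasp; the last joint's range is limited). The gripper opens to 85 mm and grips with 20 to 120 N. Pads are 22 mm wide; open, the fingers measure 114 mm over their backs; the gripper's body (76 mm by 85 mm) begins 54 mm behind the grasp point. The pads swing forward as they close: fully open they stand 13 mm farther back than shut.
Start: joints at [-1.385, 0.521, -0.036, 1.599, 0.021, 1.021, -0.113], TCP at [0.158, 0.605, 0.231] pointing down, gripper open.
Joint ranges: [-2.91, 2.91], [-0.3, 2.13], [-1.5, 1.42], [0.17, 2.43], [-1.26, 4.41], [0.16, 1.93], [-2.52, 2.52]. Speed limits (rad/s): [1.89, 1.89, 2.39, 2.39, 3.01, 3.01, 3.01].

## Interface

Orientations are given as [roll, pitch, yaw] about the fixed x, y, z axes, in that order (R = Rz(yaw) Ry(pitch) Rx(roll)).
In Python, from workcell import monitor, optics, job_done gives the robot as it stands.
- The arm moves only by the shell command python3 -m handwheel 'ROWS' [FORCE]. ROWS is JSON, a list of rows, each an object of numbers: "dx", "dy", "dz": the shift along the tool's x, y, z in cm; "wx", "wy", "wz": the turn, a rotation vector about the tool's x, y, z in rad; "claw": the opening in per cent of the stroke, from 0 (shut) to 100 (fully open). A call has 1 to 8 rows; each row shifts and turns the commanded pose from where the row before left it, along the tool's axes as they then stand; what a row does not reach is not made up. A row lasts 1/8 s, in which the tool goes at most 62.5 mm and 10.7 degrees, less where a joint would pass 70% of its speed; a pose out of reach is approached as far as the arm can. A call with a gripper value outside its range is refused whole. The fingers move at their own pace and stop on an object; FORCE is the grip in N (left out, the last holds). Time passes only in rows, so rows that do not move let the fingers close. It gives the time, the measured TCP pose, the force, the opening and the grip force at its end, in the units of the state.
- monitor.observe(): the state, without advancing time (a new reading comes with each control period).
- optics.grab_frame(name): name is "scene" or "top" or "wrist"; returns a dict with "frame" (384x512x3 uint8, blue, green, red), "fovy" (degrees; the focal length in pixels is half the picture's height over the tangent of half this angle, whatever the lens; pixels are square), "cx", "cy" (the principal point, pixels), "k1" (the pictures are not rectified: a ray, as slopes to the right and down, at radius r is drawn at 1 + k1 r^2 times it, then the intrinsics apply), "R" (3x3) and "t" (3): a world point X has camera coordinates R X + t. Camera axes: x right, y down, z forward; pixel columns grow to the right and rows downward; lengths in m; the calibration is good to about 2 mm. A picture is of the moment at which its call begins. There is no depth.
- job_done(): hands the job in; it is judged then, once.
Trained networks look in the newest picture that a camera, given by its name, has taken for a name from the list of things; names that differ only in an ending like _2 or _b are one class to them, and where a whole thing is asked for, a point or a joint stands for the part that bears it (a point fixed in the world has none). Each returns a list of dicts, best first, with "p" (0 to 1); they miss things now and then, are a little off and sometimes report something else, mostly with a low value. They report only what shows in the picture. A call takes as long as a camera call.
- optics.masks_of(name, camera): "region" (384x512 bool, what is visible of it) and "rect" ([left, top, width, height] in pixels, round what is visible of it).
The state is a dict: "clock": time; "qpos": joint angles; "qd": joint speeds; "joint_efforts": joint torques, N m; "position": TCP position; "tool_rot": TCP orientation; "force": force on the tool from outside, world axes, zero at the start; "moment": the same for the moment, N m; "grip_width": finger opening in m; "finger_force": force on a finger pad.
Only numpy, scipy, OpenCV 4.12 (cv2) and the standard library are available. Lean on these libraries where they do the work, as an engineer would, in place of code of your own. Each camera call takes 0.05 s, during which the arm holds its last target. There are 200 camera calls.

## Working session

There is one attempt and no reset: what is moved stays moved. The work goes in short steps, Python scripts to look and compute and a shell command to move; the robot and the scene stay as the last step left them, time stands still between calls to the robot, and variables do not carry over. Pictures are saved under pics/ and viewed, at most 14 in all, crops included, and the job is handed in when it is done.

```bash
ls; mkdir -p pics; cat > h.py <<'E'
import numpy as np, cv2, json
from scipy.spatial.transform import Rotation as Ro
from workcell import monitor, optics, job_done
def grab(n, save=None):
    f=optics.grab_frame(n)
    if save: cv2.imwrite('pics/'+save+'.png',f['frame'])
    return f
def K(f):
    F=f['frame'].shape[0]/2/np.tan(np.radians(f['fovy'])/2); return F
def ray(f,px):
    px=np.atleast_2d(np.array(px,float)); F=K(f)
    d=(px-[f['cx'],f['cy']])/F; u=d.copy()
    for _ in range(30): u=d/(1+f['k1']*(u**2).sum(1,keepdims=True))
    r=np.c_[u,np.ones(len(u))]@np.array(f['R'])
    return -np.array(f['R']).T@np.array(f['t']), r
def onz(f,px,z):
    c,r=ray(f,px); return c+r*((z-c[2])/r[:,2])[:,None]
def proj(f,X):
    X=np.atleast_2d(X); c=X@np.array(f['R']).T+np.array(f['t']); u=c[:,:2]/c[:,2:]
    return u*(1+f['k1']*(u**2).sum(1,keepdims=True))*K(f)+[f['cx'],f['cy']]
def st():
    s=monitor.observe(); print('t',round(s['clock'],2),'pos',np.round(s['position'],4),'rot',np.round(s['tool_rot'],3),'q',np.round(s['qpos'],2),'F',np.round(s['force'],1),'w',round(s['grip_width'],4),'ff',np.round(s['finger_force'],1)); return s
E
python3 - <<'E'
from h import *
s=st()
for n in ('top','scene'):
    f=grab(n,n+'0'); print(n,f['fovy'],f['k1'],-np.array(f['R']).T@f['t'])
    for k in ('cassette0','reader','key_bar_top','key_round_top','key_square_top','wipes_tub'):
        for m in optics.masks_of(k,n):
            ys,xs=np.nonzero(m['region']); print(k,round(m['p'],2),m['rect'],len(xs),np.round(onz(f,[xs.mean(),ys.mean()],{'cassette0':.014,'reader':.02,'wipes_tub':.06}.get(k,.038))[0],3))
E
```

```text
pics
t 0.0 pos [0.1581 0.6044 0.2307] rot [-3.141  0.     2.886] q [-1.39  0.52 -0.04  1.6   0.02  1.02 -0.11] F [-0.   0.7 -0.6] w 0.0854 ff 0.0
top 42.05161764345172 0.010237291113423915 [ 3.58932581e-01 -6.65048171e-04  1.41018674e+00]
cassette0 0.93 [272.3, 186.4, 33.0, 42.7] 657 [ 0.444 -0.142  0.014]
cassette0 0.77 [333.8, 181.9, 30.5, 40.9] 726 [ 0.462 -0.319  0.014]
cassette0 0.65 [272.4, 133.0, 25.6, 36.5] 713 [ 0.612 -0.131  0.014]
reader 0.87 [104.5, 129.8, 149.4, 108.3] 10488 [0.532 0.173 0.02 ]
reader 0.3 [212.9, 197.1, 9.2, 12.5] 84 [0.464 0.056 0.02 ]
key_bar_top 0.52 [172.7, 203.6, 17.3, 11.2] 90 [0.443 0.153 0.038]
key_round_top 0.23 [273.7, 188.2, 31.9, 41.9] 735 [ 0.443 -0.138  0.038]
key_square_top 0.58 [141.7, 213.6, 9.9, 9.8] 62 [0.423 0.251 0.038]
wipes_tub 0.64 [109.1, 252.7, 35.2, 31.1] 744 [0.298 0.3   0.06 ]
scene 44.84665166095024 -0.041533755395232616 [-0.00936784 -0.96882472  0.94595548]
cassette0 0.94 [282.0, 247.2, 43.9, 24.0] 762 [ 0.46  -0.322  0.014]
cassette0 0.79 [246.7, 205.6, 35.9, 27.5] 543 [ 0.443 -0.147  0.014]
cassette0 0.65 [296.9, 187.9, 35.5, 27.8] 503 [ 0.612 -0.134  0.014]
cassette0 0.24 [203.3, 142.0, 6.1, 4.4] 39 [0.434 0.275 0.014]
reader 0.58 [186.7, 116.4, 119.4, 80.1] 4595 [0.53  0.142 0.02 ]
reader 0.27 [153.8, 118.1, 23.1, 38.4] 712 [0.316 0.357 0.02 ]
key_bar_top 0.48 [223.3, 150.1, 9.4, 12.4] 52 [0.444 0.151 0.038]
key_square_top 0.38 [202.7, 138.2, 12.1, 9.0] 51 [0.423 0.243 0.038]
wipes_tub 0.79 [156.1, 118.1, 21.6, 39.2] 693 [0.302 0.299 0.06 ]
wipes_tub 0.75 [221.1, 150.1, 9.8, 10.9] 59 [0.434 0.123 0.06 ]
wipes_tub 0.41 [285.0, 248.4, 40.5, 23.4] 689 [ 0.44  -0.356  0.06 ]
```

```bash
python3 - <<'E'
import cv2
a=cv2.imread('pics/top0.png')[120:290,95:375]
cv2.imwrite('pics/top0c.png',cv2.resize(a,None,fx=2.85,fy=2.85,interpolation=cv2.INTER_CUBIC))
E
```

```text
(no output)
```

View pics/top0c.png

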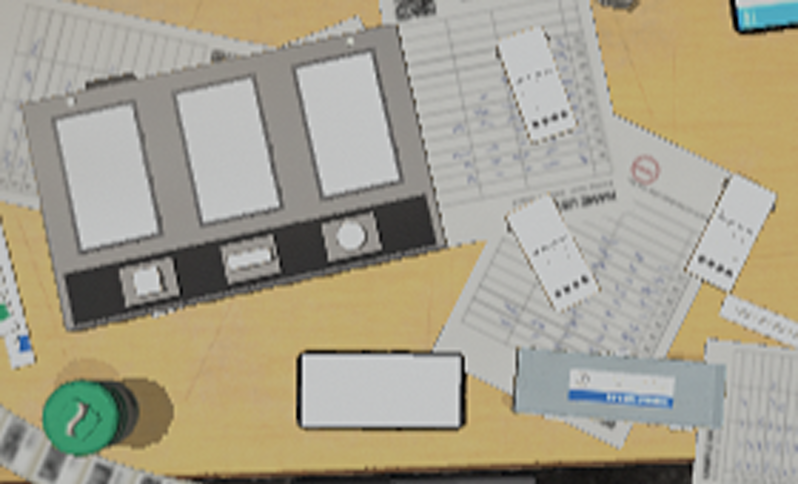

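```bash
python3 - <<'E'
from h import *
f=grab('top'); g=cv2.cvtColor(f['frame'],cv2.COLOR_BGR2GRAY)
ms=optics.masks_of('reader','top')
m=cv2.morphologyEx(ms[0]['region'].astype(np.uint8),cv2.MORPH_CLOSE,np.ones((25,25)))
b=((g>185)&(m>0)).astype(np.uint8)
cs,_=cv2.findContours(b,cv2.RETR_EXTERNAL,cv2.CHAIN_APPROX_NONE)
for c in cs:
    if len(c)<10: continue
    z=.02 if cv2.contourArea(c)>400 else .038
    w=onz(f,c[:,0].astype(float),z)[:,:2]
    r=cv2.minAreaRect((w*1000).astype(np.float32)); print('rect',cv2.contourArea(c),np.round(r[0],1),np.round(r[1],1),round(r[2],1))
for n in ('top','scene'):
  f=grab(n)
  for q in optics.masks_of('cassette0',n):
    if q['region'].sum()<300: continue
    c,_=cv2.findContours(q['region'].astype(np.uint8),cv2.RETR_EXTERNAL,cv2.CHAIN_APPROX_NONE)
    c=max(c,key=len)
    r=cv2.minAreaRect((onz(f,c[:,0].astype(float),.010)[:,:2]*1000).astype(np.float32)); print(n,round(q['p'],2),np.round(r[0],1),np.round(r[1],1),round(r[2],1))
E
```

```text
rect 50.5 [425.2 251.1] [20.4 22.8] 10.2
rect 34.5 [445.  153.3] [ 9.3 39.1] 11.4
rect 48.0 [465.5  55.5] [21.5 21.4] 44.0
rect 1120.5 [529.2 292.9] [125.3  73.6] 11.2
rect 1114.0 [552.8 175.3] [125.7  73.9] 11.4
rect 1104.5 [576.6  57.4] [126.   74.1] 11.5
top 0.94 [ 462.4 -319.6] [ 54.2 116.2] 62.1
top 0.94 [ 443.8 -142.1] [106.7  52. ] 25.4
top 0.7 [ 612.8 -130.6] [110.6  55.3] 17.4
scene 0.98 [ 614.1 -128. ] [121.4  60.7] 16.4
scene 0.71 [ 464.5 -319.6] [ 65.  110.5] 61.4
scene 0.64 [ 447.  -140.6] [119.9  58.2] 27.5
```

```bash
cat > to.py <<'E'
import sys; from h import *
# usage: to.py x y z yaw  -> remaining turn, and shift in the tool axes now / after the turn (cm)
s=st(); x=np.array(list(map(float,sys.argv[1:4]))); yaw=float(sys.argv[4]); d=(x-s['position'])*100
R=Ro.from_euler('xyz',s['tool_rot']); T=Ro.from_euler('xyz',[np.pi,0,yaw])
print('turn',np.round((R.inv()*T).as_rotvec(),3),'now',np.round(R.inv().apply(d),2),'after',np.round(T.inv().apply(d),2))
E
python3 -m handwheel '[{"wz":0.175},{"wz":0.175},{"wz":0.175},{"wz":0.175},{"wz":0.175},{"wz":0.175},{"wz":0.175}]'; python3 to.py 0.483 -0.123 0.15 0.443
```

```text
t 1.0 pos [0.1582 0.6047 0.2313] rot [ 3.142 -0.     2.886] q [-1.39  0.52 -0.04  1.6   0.02  1.02 -0.11] F [ 0.9 -0.2 -0.3] w 0.0853 ff 0.0
turn [ 0.    -0.     2.443] now [-49.84 -62.18   8.13] after [-1.84 79.67  8.13]schema error: expected keys dx, dy, dz, wx, wy, wz, claw
```

```bash
R='unused'; python3 -m handwheel '[{"dx":0,"dy":0,"dz":0,"wx":0,"wy":0,"wz":0.175,"claw":100},{"dx":0,"dy":0,"dz":0,"wx":0,"wy":0,"wz":0.175,"claw":100},{"dx":0,"dy":0,"dz":0,"wx":0,"wy":0,"wz":0.175,"claw":100},{"dx":0,"dy":0,"dz":0,"wx":0,"wy":0,"wz":0.175,"claw":100},{"dx":0,"dy":0,"dz":0,"wx":0,"wy":0,"wz":0.175,"claw":100},{"dx":0,"dy":0,"dz":0,"wx":0,"wy":0,"wz":0.175,"claw":100},{"dx":0,"dy":0,"dz":0,"wx":0,"wy":0,"wz":0.175,"claw":100}]'; python3 to.py 0.483 -0.123 0.15 0.443
```

```text
clock: 1.88
position: [0.1581, 0.6047, 0.2313]
tool_rot: [-3.142, -0.0, 1.655]
force: [0.0, 0.3, -0.3]
grip_width: 0.0852
finger_force: 0.0
t 1.88 pos [0.1581 0.6047 0.2313] rot [-3.142 -0.     1.655] q [-1.59  0.54  0.27  1.61 -0.16  1.02 -1.19] F [ 0.   0.3 -0.3] w 0.0852 ff 0.0
turn [-0.    -0.     1.212] now [-75.24  26.25   8.13] after [-1.84 79.67  8.13]
```

```bash
python3 -m handwheel '[{"dx":-5.37,"dy":1.87,"dz":0.5,"wx":0,"wy":0,"wz":0,"claw":100},{"dx":-5.37,"dy":1.87,"dz":0.5,"wx":0,"wy":0,"wz":0,"claw":100},{"dx":-5.37,"dy":1.87,"dz":0.5,"wx":0,"wy":0,"wz":0,"claw":100},{"dx":-5.37,"dy":1.87,"dz":0.5,"wx":0,"wy":0,"wz":0,"claw":100},{"dx":-5.37,"dy":1.87,"dz":0.5,"wx":0,"wy":0,"wz":0,"claw":100},{"dx":-5.37,"dy":1.87,"dz":0.5,"wx":0,"wy":0,"wz":0,"claw":100},{"dx":-5.37,"dy":1.87,"dz":0.5,"wx":0,"wy":0,"wz":0,"claw":100}]' | head -2
python3 -m handwheel '[{"dx":-5.37,"dy":1.87,"dz":0.5,"wx":0,"wy":0,"wz":0,"claw":100},{"dx":-5.37,"dy":1.87,"dz":0.5,"wx":0,"wy":0,"wz":0,"claw":100},{"dx":-5.37,"dy":1.87,"dz":0.5,"wx":0,"wy":0,"wz":0,"claw":100},{"dx":-5.37,"dy":1.87,"dz":0.5,"wx":0,"wy":0,"wz":0,"claw":100},{"dx":-5.37,"dy":1.87,"dz":0.5,"wx":0,"wy":0,"wz":0,"claw":100},{"dx":-5.37,"dy":1.87,"dz":0.5,"wx":0,"wy":0,"wz":0,"claw":100},{"dx":-5.37,"dy":1.87,"dz":0.5,"wx":0,"wy":0,"wz":0,"claw":100}]' | head -2
python3 -m handwheel '[{"dx":0,"dy":0,"dz":0,"wx":0,"wy":0,"wz":0.175,"claw":100},{"dx":0,"dy":0,"dz":0,"wx":0,"wy":0,"wz":0.175,"claw":100},{"dx":0,"dy":0,"dz":0,"wx":0,"wy":0,"wz":0.175,"claw":100},{"dx":0,"dy":0,"dz":0,"wx":0,"wy":0,"wz":0.175,"claw":100},{"dx":0,"dy":0,"dz":0,"wx":0,"wy":0,"wz":0.175,"claw":100},{"dx":0,"dy":0,"dz":0,"wx":0,"wy":0,"wz":0.175,"claw":100},{"dx":0,"dy":0,"dz":0,"wx":0,"wy":0,"wz":0.175,"claw":100}]' | head -2
python3 to.py 0.483 -0.123 0.15 0.443
```

```text
clock: 2.75
position: [0.3229, 0.2405, 0.1964]
clock: 3.62
position: [0.4872, -0.1223, 0.1612]
clock: 4.5
position: [0.4865, -0.1205, 0.1614]
t 4.5 pos [ 0.4865 -0.1205  0.1614] rot [ 3.142 -0.     0.43 ] q [-0.44  0.55  0.78  2.02 -0.55  0.79 -0.47] F [-0.2  0.1  0.1] w 0.0855 ff 0.0
turn [ 0.    -0.    -0.013] now [-0.43  0.08  1.14] after [-0.43  0.07  1.14]
```

Works well. A close look with the wrist camera to refine stud position.

```bash
python3 - <<'E'
from h import *
f=grab('wrist','w1'); s=st()
print(-np.array(f['R']).T@f['t'])
im=f['frame'].copy()
def cas(x,y,a):
    c,si=np.cos(a),np.sin(a); M=np.array([[c,-si],[si,c]])
    P=np.array([[55,25],[55,-25],[-55,-25],[-55,25],[42,29],[42,-29]])/1000@M.T+[x,y]
    return np.c_[P,[.014]*4+[.007]*2]
p=proj(f,cas(.445,-.1415,.443)); print(np.round(p))
cv2.polylines(im,[p[:4].astype(int)],True,(0,0,255),1)
for q in p[4:]: cv2.circle(im,tuple(q.astype(int)),4,(0,255,0),1)
cv2.imwrite('pics/w1o.png',im)
for q in optics.masks_of('cassette0','wrist'):
    c,_=cv2.findContours(q['region'].astype(np.uint8),cv2.RETR_EXTERNAL,cv2.CHAIN_APPROX_NONE); c=max(c,key=len)
    r=cv2.minAreaRect((onz(f,c[:,0].astype(float),.012)[:,:2]*1000).astype(np.float32)); print(round(q['p'],2),q['rect'],np.round(r[0],1),np.round(r[1],1),round(r[2],1))
E
```

```text
t 4.55 pos [ 0.4866 -0.1204  0.1613] rot [-3.142 -0.     0.421] q [-0.44  0.55  0.78  2.02 -0.55  0.79 -0.48] F [ 0.4  0.3 -0.6] w 0.0852 ff 0.0
[ 0.5510397  -0.09107357  0.30454179]
[[231. 176.]
 [280. 176.]
 [279. 270.]
 [235. 270.]
 [229. 187.]
 [283. 186.]]
0.78 [230.9, 173.7, 55.0, 95.6] [ 448.2 -142.8] [112.1  55.9] 26.2
0.74 [379.1, 226.3, 75.8, 61.1] [ 483.9 -329. ] [60.  69.4] 62.9
0.72 [290.6, 0.7, 69.3, 126.1] [ 617.6 -132.9] [111.4  56.1] 19.6
```

View pics/w1o.png

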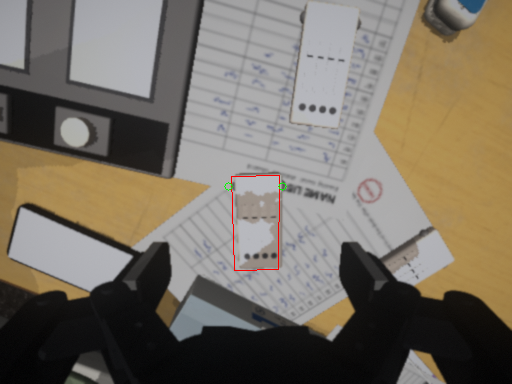

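```bash
python3 -m handwheel '[{"dx":-0.28,"dy":0.23,"dz":5,"wx":0,"wy":0,"wz":-0.025,"claw":100},{"dx":0,"dy":0,"dz":5,"wx":0,"wy":0,"wz":0,"claw":100},{"dx":0,"dy":0,"dz":3,"wx":0,"wy":0,"wz":0,"claw":100},{"dx":0,"dy":0,"dz":1.4,"wx":0,"wy":0,"wz":0,"claw":100},{"dx":0,"dy":0,"dz":1,"wx":0,"wy":0,"wz":0,"claw":100},{"dx":0,"dy":0,"dz":0.5,"wx":0,"wy":0,"wz":0,"claw":100},{"dx":0,"dy":0,"dz":0,"wx":0,"wy":0,"wz":0,"claw":100}]'; python3 to.py 0.485 -0.1237 0 0.45
```

```text
clock: 5.48
position: [0.4852, -0.1239, 0.0027]
tool_rot: [3.141, -0.001, 0.461]
force: [0.0, 0.3, 0.1]
grip_width: 0.0854
finger_force: 0.0
t 5.47 pos [ 0.4852 -0.1239  0.0027] rot [ 3.141e+00 -1.000e-03  4.610e-01] q [-0.21  0.78  0.47  2.08 -0.8   0.46 -0.23] F [0.  0.3 0.1] w 0.0854 ff 0.0
turn [ 0.    -0.001  0.011] now [-0.01 -0.02  0.27] after [-0.01 -0.02  0.27]
```

```bash
python3 -m handwheel '[{"dx":0,"dy":0,"dz":0.3,"wx":0,"wy":0,"wz":0,"claw":60},{"dx":0,"dy":0,"dz":0,"wx":0,"wy":0,"wz":0,"claw":60},{"dx":0,"dy":0,"dz":0,"wx":0,"wy":0,"wz":0,"claw":60},{"dx":0,"dy":0,"dz":0,"wx":0,"wy":0,"wz":0,"claw":60},{"dx":0,"dy":0,"dz":0,"wx":0,"wy":0,"wz":0,"claw":60}]' 4 ; python3 to.py 0.485 -0.1237 0 0.45
```

```text
clock: 6.1
position: [0.485, -0.1238, -0.0003]
tool_rot: [3.142, -0.001, 0.461]
force: [-2.1, 0.7, 8.2]
grip_width: 0.0556
finger_force: 19.6
t 6.1 pos [ 4.850e-01 -1.238e-01 -3.000e-04] rot [ 3.142e+00 -1.000e-03  4.610e-01] q [-0.2   0.79  0.46  2.08 -0.8   0.46 -0.22] F [-2.1  0.7  8.2] w 0.0556 ff 19.6
turn [ 0.    -0.001  0.011] now [ 0.   -0.01 -0.03] after [ 0.   -0.01 -0.03]
```

```bash
python3 -m handwheel '[{"dx":0,"dy":0,"dz":-1,"wx":0,"wy":0,"wz":0,"claw":60},{"dx":0,"dy":0,"dz":-3,"wx":0,"wy":0,"wz":0,"claw":60},{"dx":0,"dy":0,"dz":-4,"wx":0,"wy":0,"wz":0,"claw":60},{"dx":0,"dy":0,"dz":-4,"wx":0,"wy":0,"wz":0,"claw":60},{"dx":0,"dy":0,"dz":-2.5,"wx":0,"wy":0,"wz":0,"claw":60},{"dx":0,"dy":0,"dz":0,"wx":0,"wy":0,"wz":0,"claw":60}]'; python3 - <<'E'
from h import *
f=grab('scene','s1'); s=st(); p=proj(f,s['position'])[0].astype(int); print(p)
a=f['frame'][max(0,p[1]-100):p[1]+100,max(0,p[0]-130):p[0]+130]
cv2.imwrite('pics/s1c.png',cv2.resize(a,None,fx=3,fy=3,interpolation=cv2.INTER_CUBIC))
E
```

```text
clock: 6.85
position: [0.4856, -0.1238, 0.1461]
tool_rot: [3.14, -0.003, 0.461]
force: [0.3, 0.4, -1.4]
grip_width: 0.0554
finger_force: 21.7
t 6.9 pos [ 0.4851 -0.1235  0.145 ] rot [ 3.141e+00 -1.000e-03  4.610e-01] q [-0.41  0.57  0.75  2.03 -0.57  0.75 -0.41] F [ 0.2  1.  -0.8] w 0.0553 ff 21.7
[276 174]
```

View pics/s1c.png

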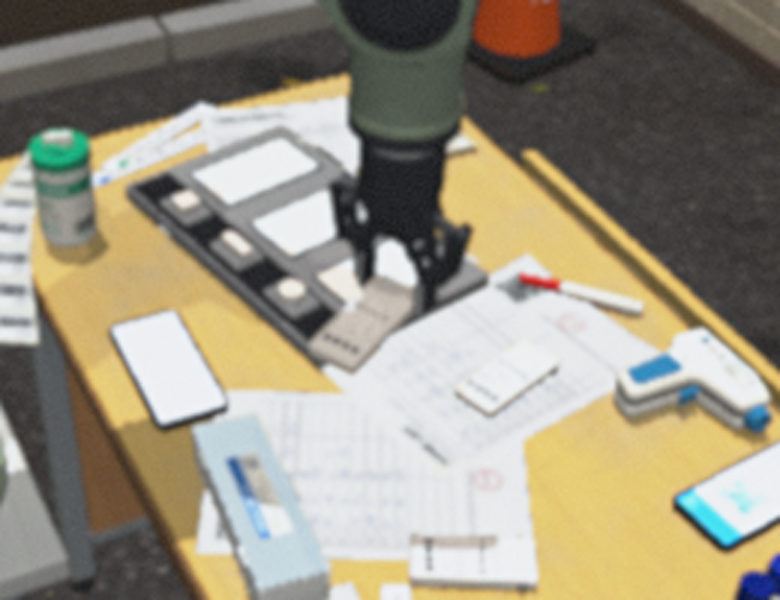

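```bash
python3 -m handwheel '[{"dx":0,"dy":0,"dz":1.5,"wx":0,"wy":0,"wz":0,"claw":64},{"dx":0,"dy":0,"dz":0,"wx":0,"wy":0,"wz":0,"claw":64},{"dx":0,"dy":0,"dz":0,"wx":0,"wy":0,"wz":0,"claw":64}]' | tail -2;python3 -m handwheel '[{"dx":0,"dy":0,"dz":0,"wx":0,"wy":0,"wz":0,"claw":65},{"dx":0,"dy":0,"dz":0,"wx":0,"wy":0,"wz":0,"claw":65}]' | tail -2; python3 - <<'E'
from h import *
f=grab('scene'); s=st(); 
for m in optics.masks_of('cassette0','scene'): print(round(m['p'],2),m['rect'])
E
```

```text
grip_width: 0.0555
finger_force: 21.7
grip_width: 0.0554
finger_force: 20.6
t 7.58 pos [ 0.4849 -0.1238  0.1294] rot [ 3.142 -0.     0.461] q [-0.39  0.6   0.73  2.04 -0.6   0.72 -0.39] F [-0.3  0.  -1.3] w 0.0559 ff 20.6
0.95 [248.9, 170.9, 36.9, 31.9]
0.88 [280.5, 247.1, 45.8, 26.7]
0.77 [297.5, 186.9, 34.5, 26.2]
```

```bash
for i in 1; do python3 -m handwheel '[{"dx":0,"dy":0,"dz":0,"wx":0,"wy":0,"wz":0,"claw":66},{"dx":0,"dy":0,"dz":0,"wx":0,"wy":0,"wz":0,"claw":66}]' | tail -2; python3 -m handwheel '[{"dx":0,"dy":0,"dz":0,"wx":0,"wy":0,"wz":0,"claw":66.5},{"dx":0,"dy":0,"dz":0,"wx":0,"wy":0,"wz":0,"claw":66.5}]' | tail -2; done; python3 - <<'E'
from h import *
f=grab('scene','s2'); s=st(); 
for m in optics.masks_of('cassette0','scene'): print(round(m['p'],2),m['rect'])
E
```

```text
grip_width: 0.0566
finger_force: 9.8
grip_width: 0.057
finger_force: 5.7
t 8.18 pos [ 0.4848 -0.1239  0.1293] rot [3.142 0.    0.461] q [-0.39  0.6   0.73  2.04 -0.6   0.72 -0.39] F [-0.1  0.  -1.5] w 0.0568 ff 5.7
0.95 [299.1, 188.8, 32.8, 26.3]
0.67 [282.6, 249.1, 44.2, 23.2]
```

```bash
python3 - <<'E'
import cv2
a=cv2.imread('pics/s2.png')[90:250,200:360]
cv2.imwrite('pics/s2c.png',cv2.resize(a,None,fx=3,fy=3,interpolation=cv2.INTER_CUBIC))
E
```

```text
(no output)
```

View pics/s2c.png

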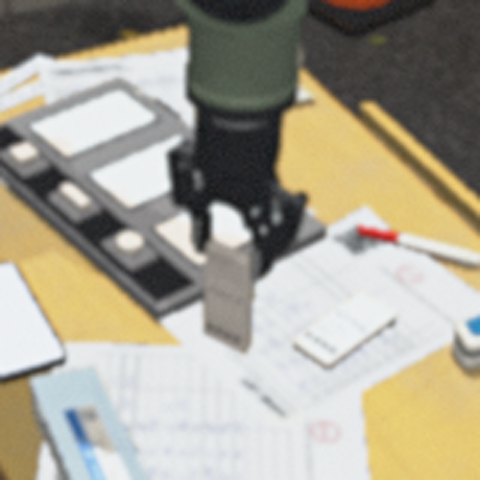

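```bash
python3 -m handwheel '[{"dx":0,"dy":0,"dz":-1.5,"wx":0,"wy":0,"wz":0.131,"claw":60},{"dx":0,"dy":0,"dz":-1,"wx":0,"wy":0,"wz":0.131,"claw":60}]'; python3 to.py 0.638 0.069 0.15 0.199
```

```text
clock: 8.48
position: [0.4849, -0.124, 0.1548]
tool_rot: [-3.142, -0.0, 0.194]
force: [-0.2, 1.1, -1.4]
grip_width: 0.0558
finger_force: 16.8
t 8.47 pos [ 0.4849 -0.124   0.1548] rot [-3.142 -0.     0.194] q [-0.47  0.59  0.84  2.03 -0.62  0.8  -0.63] F [-0.2  1.1 -1.4] w 0.0558 ff 16.8
turn [-0.    -0.    -0.005] now [ 18.74 -15.98   0.49] after [ 18.82 -15.89   0.48]
```

```bash
python3 -m handwheel '[{"dx":3.75,"dy":-3.2,"dz":0,"wx":0,"wy":0,"wz":-0.005,"claw":60},{"dx":3.75,"dy":-3.2,"dz":0,"wx":0,"wy":0,"wz":0,"claw":60},{"dx":3.75,"dy":-3.2,"dz":0,"wx":0,"wy":0,"wz":0,"claw":60},{"dx":3.75,"dy":-3.2,"dz":0,"wx":0,"wy":0,"wz":0,"claw":60},{"dx":3.75,"dy":-3.2,"dz":1,"wx":0,"wy":0,"wz":0,"claw":60},{"dx":0,"dy":0,"dz":2,"wx":0,"wy":0,"wz":0,"claw":60},{"dx":0,"dy":0,"dz":0.8,"wx":0,"wy":0,"wz":0,"claw":60},{"dx":0,"dy":0,"dz":0,"wx":0,"wy":0,"wz":0,"claw":66}]'; python3 to.py 0.638 0.069 0.11 0.199
```

```text
clock: 9.48
position: [0.6358, 0.0696, 0.1162]
tool_rot: [3.141, 0.001, 0.202]
force: [-0.1, -0.0, -0.2]
grip_width: 0.0563
finger_force: 9.4
t 9.47 pos [0.6358 0.0696 0.1162] rot [3.141e+00 1.000e-03 2.020e-01] q [-0.68  0.84  0.78  1.68 -0.71  0.93 -0.98] F [-0.1 -0.  -0.2] w 0.0563 ff 9.4
turn [0.    0.001 0.003] now [0.21 0.1  0.62] after [0.21 0.1  0.62]
```

```bash
python3 -m handwheel '[{"dx":0.2,"dy":0.1,"dz":0.7,"wx":0,"wy":0,"wz":0,"claw":66.4},{"dx":-1.2,"dy":0,"dz":0.05,"wx":0,"wy":0,"wz":0,"claw":66.4},{"dx":-1.3,"dy":0,"dz":0.1,"wx":0,"wy":0,"wz":0,"claw":66.4},{"dx":-1.2,"dy":0,"dz":0.4,"wx":0,"wy":0,"wz":0,"claw":66.4},{"dx":-1.2,"dy":0,"dz":0.4,"wx":0,"wy":0,"wz":0,"claw":66.4}]'; python3 - <<'E'
from h import *
f=grab('scene','s3'); s=st(); p=proj(f,s['position'])[0].astype(int)
a=f['frame'][p[1]-60:p[1]+60,p[0]-70:p[0]+70]
cv2.imwrite('pics/s3c.png',cv2.resize(a,None,fx=4,fy=4,interpolation=cv2.INTER_CUBIC))
E
```

```text
clock: 10.1
position: [0.5896, 0.06, 0.0996]
tool_rot: [-3.141, -0.0, 0.204]
force: [0.4, 0.2, -1.3]
grip_width: 0.0565
finger_force: 6.6
t 10.15 pos [0.5881 0.0597 0.099 ] rot [-3.141e+00  1.000e-03  2.030e-01] q [-0.69  0.8   0.77  1.82 -0.73  0.83 -0.93] F [-0.4 -0.6 -0.2] w 0.0566 ff 6.7
```

View pics/s3c.png

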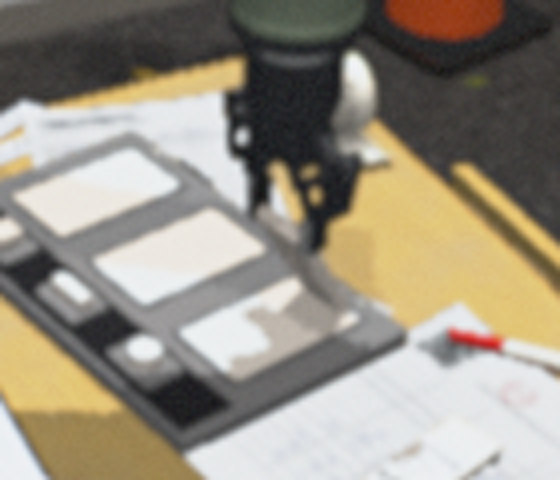

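```bash
python3 -m handwheel '[{"dx":-1.1,"dy":0,"dz":0.7,"wx":0,"wy":0,"wz":0,"claw":66.4},{"dx":-1,"dy":0,"dz":0.8,"wx":0,"wy":0,"wz":0,"claw":66.4},{"dx":-0.9,"dy":0,"dz":0.9,"wx":0,"wy":0,"wz":0,"claw":66.4},{"dx":-0.8,"dy":0,"dz":1,"wx":0,"wy":0,"wz":0,"claw":66.4},{"dx":-0.6,"dy":0,"dz":1.1,"wx":0,"wy":0,"wz":0,"claw":66.4},{"dx":-0.5,"dy":0,"dz":1.2,"wx":0,"wy":0,"wz":0,"claw":66.4},{"dx":-0.3,"dy":0,"dz":1.2,"wx":0,"wy":0,"wz":0,"claw":66.4},{"dx":-0.2,"dy":0,"dz":0.8,"wx":0,"wy":0,"wz":0,"claw":66.4}]'; python3 to.py 0.536 0.049 0.02 0.199
```

```text
clock: 11.15
position: [0.5374, 0.0492, 0.0219]
tool_rot: [3.142, 0.0, 0.204]
force: [0.2, -0.2, -0.6]
grip_width: 0.0565
finger_force: 6.7
t 11.15 pos [0.5374 0.0492 0.0219] rot [3.142 0.    0.204] q [-0.64  0.83  0.63  1.98 -0.86  0.62 -0.79] F [ 0.2 -0.2 -0.6] w 0.0565 ff 6.7
turn [0.    0.    0.005] now [-0.14 -0.01  0.19] after [-0.14 -0.01  0.19]
```

```bash
python3 -m handwheel '[{"dx":0,"dy":0,"dz":0.2,"wx":0,"wy":0,"wz":0,"claw":66.4},{"dx":0,"dy":0,"dz":0,"wx":0,"wy":0,"wz":0,"claw":100},{"dx":0,"dy":0,"dz":0,"wx":0,"wy":0,"wz":0,"claw":100},{"dx":0,"dy":0,"dz":0,"wx":0,"wy":0,"wz":0,"claw":100},{"dx":0,"dy":0,"dz":-4,"wx":0,"wy":0,"wz":0,"claw":100},{"dx":0,"dy":0,"dz":-6,"wx":0,"wy":0,"wz":0,"claw":100},{"dx":0,"dy":0,"dz":-4,"wx":0,"wy":0,"wz":0,"claw":100}]' | tail -2; cat > cs.py <<'E'
from h import *
import sys
for n in sys.argv[1:]:
  f=grab(n)
  for q in optics.masks_of('cassette0',n):
    if q['region'].sum()<250: continue
    c,_=cv2.findContours(q['region'].astype(np.uint8),cv2.RETR_EXTERNAL,cv2.CHAIN_APPROX_NONE); c=max(c,key=len)
    p=onz(f,c[:,0].astype(float),.012); z=.012
    if p[:,1].mean()>-.05: z=.032; p=onz(f,c[:,0].astype(float),z)
    r=cv2.minAreaRect((p[:,:2]*1000).astype(np.float32)); a=r[2] if r[1][0]>r[1][1] else r[2]-90
    print(n,round(q['p'],2),q['rect'],'c',np.round(r[0],1),np.round(r[1],1),'yaw',round(a,1),'stud+',np.round(np.array(r[0])+42*np.array([np.cos(np.radians(a)),np.sin(np.radians(a))]),1))
E
python3 cs.py top scene wrist; python3 to.py 0.653 -0.117 0.16 0.31
```

```text
grip_width: 0.0855
finger_force: 0.0
top 0.88 [331.4, 182.7, 33.6, 37.0] c [ 461.4 -319.4] [ 53.  112.2] yaw -27.9 stud+ [ 498.5 -339. ]
top 0.64 [266.3, 132.5, 32.0, 35.3] c [ 612.  -130.7] [109.6  51.9] yaw 18.0 stud+ [ 652.  -117.7]
scene 0.89 [280.7, 248.8, 44.6, 22.8] c [ 463.1 -320.3] [ 56.7 108.9] yaw -28.7 stud+ [ 499.9 -340.4]
scene 0.68 [298.4, 188.8, 34.4, 25.4] c [ 614.  -130.5] [119.3  53.2] yaw 19.9 stud+ [ 653.5 -116.1]
scene 0.57 [256.6, 151.2, 34.3, 23.1] c [577.1  58.3] [121.2  62.1] yaw 10.3 stud+ [618.5  65.8]
wrist 0.96 [491.8, 290.2, 20.2, 39.0] c [ 437.8 -286.7] [59.5 24.2] yaw 27.3 stud+ [ 475.1 -267.4]
wrist 0.71 [228.2, 83.7, 58.6, 119.7] c [578.6  57.9] [109.5  55.1] yaw 11.8 stud+ [619.8  66.5]
wrist 0.62 [415.5, 88.7, 57.5, 108.5] c [ 615.6 -131. ] [111.1  58.8] yaw 18.3 stud+ [ 655.4 -117.8]
wrist 0.24 [0.7, 37.5, 331.5, 235.1] c [538.4 157.1] [225.6 347.5] yaw -79.1 stud+ [546.3 115.9]
wrist 0.2 [34.9, 238.9, 29.7, 23.2] c [427.4 250. ] [29.4 34.8] yaw -77.9 stud+ [436.2 208.9]
t 12.32 pos [0.5372 0.0494 0.1601] rot [-3.141e+00  1.000e-03  2.040e-01] q [-0.79  0.65  0.87  1.92 -0.65  0.87 -0.95] F [-0.   0.   0.2] w 0.0858 ff 0.0
turn [-0.     0.001 -0.106] now [ 7.97 18.64 -0.  ] after [5.960e+00 1.938e+01 1.000e-02]
```

```bash
python3 -m handwheel '[{"dx":0,"dy":0,"dz":0,"wx":0,"wy":0,"wz":-0.116,"claw":100},{"dx":1.46,"dy":4.88,"dz":0,"wx":0,"wy":0,"wz":0,"claw":100},{"dx":1.46,"dy":4.88,"dz":0,"wx":0,"wy":0,"wz":0,"claw":100},{"dx":1.46,"dy":4.88,"dz":0,"wx":0,"wy":0,"wz":0,"claw":100},{"dx":1.46,"dy":4.88,"dz":0,"wx":0,"wy":0,"wz":0,"claw":100},{"dx":0,"dy":0,"dz":3,"wx":0,"wy":0,"wz":0,"claw":100},{"dx":0,"dy":0,"dz":4,"wx":0,"wy":0,"wz":0,"claw":100}]' | tail -2;  python3 to.py 0.654 -0.1175 0 0.32;  python3 cs.py wrist
```

```text
grip_width: 0.0854
finger_force: 0.0
t 13.2 pos [ 0.6542 -0.1187  0.089 ] rot [-3.141  0.     0.318] q [-0.33  0.88  0.71  1.62 -0.69  0.91 -0.61] F [ 2.2  0.8 -0.8] w 0.0854 ff 0.0
turn [-0.     0.    -0.002] now [ 0.02 -0.12  8.9 ] after [ 0.01 -0.12  8.9 ]
wrist 0.8 [0.5, 160.5, 55.5, 137.2] c [581.8  42.2] [117.2  45.9] yaw 3.6 stud+ [623.7  44.9]
wrist 0.58 [219.0, 186.2, 68.8, 117.8] c [ 617.7 -131.9] [111.5  56.4] yaw 18.2 stud+ [ 657.7 -118.8]
```

```bash
python3 -m handwheel '[{"dx":0.12,"dy":-0.05,"dz":4,"wx":0,"wy":0,"wz":0,"claw":100},{"dx":0,"dy":0,"dz":3,"wx":0,"wy":0,"wz":0,"claw":100},{"dx":0,"dy":0,"dz":1.2,"wx":0,"wy":0,"wz":0,"claw":100},{"dx":0,"dy":0,"dz":0.65,"wx":0,"wy":0,"wz":0,"claw":100},{"dx":0,"dy":0,"dz":0,"wx":0,"wy":0,"wz":0,"claw":100}]';python3 -m handwheel '[{"dx":0,"dy":0,"dz":0,"wx":0,"wy":0,"wz":0,"claw":60},{"dx":0,"dy":0,"dz":0,"wx":0,"wy":0,"wz":0,"claw":60},{"dx":0,"dy":0,"dz":0,"wx":0,"wy":0,"wz":0,"claw":60},{"dx":0,"dy":0,"dz":0,"wx":0,"wy":0,"wz":0,"claw":60}]'
```

```text
clock: 13.92
position: [0.6557, -0.117, 0.003]
tool_rot: [3.141, -0.001, 0.32]
force: [1.0, -0.3, 0.7]
grip_width: 0.0852
finger_force: 0.0
clock: 14.42
position: [0.6559, -0.1171, 0.0036]
tool_rot: [3.141, -0.001, 0.32]
force: [-2.9, 0.0, 12.9]
grip_width: 0.0548
finger_force: 19.0
```

```bash
python3 -m handwheel '[{"dx":0,"dy":0,"dz":0,"wx":0,"wy":0,"wz":0,"claw":80},{"dx":0,"dy":0,"dz":0.4,"wx":0,"wy":0,"wz":0,"claw":80},{"dx":0,"dy":0,"dz":0,"wx":0,"wy":0,"wz":0,"claw":80}]' | head -4;python3 -m handwheel '[{"dx":0,"dy":0,"dz":0,"wx":0,"wy":0,"wz":0,"claw":60},{"dx":0,"dy":0,"dz":0,"wx":0,"wy":0,"wz":0,"claw":60},{"dx":0,"dy":0,"dz":0,"wx":0,"wy":0,"wz":0,"claw":60},{"dx":0,"dy":0,"dz":0,"wx":0,"wy":0,"wz":0,"claw":60}]'
```

```text
clock: 14.8
position: [0.6552, -0.1168, -0.0021]
tool_rot: [-3.141, 0.001, 0.32]
force: [0.1, -0.0, -0.1]
clock: 15.3
position: [0.6553, -0.1169, -0.0015]
tool_rot: [-3.141, 0.0, 0.32]
force: [-3.2, 0.1, 5.6]
grip_width: 0.0555
finger_force: 20.3
```

```bash
python3 -m handwheel '[{"dx":0,"dy":0,"dz":-1,"wx":0,"wy":0,"wz":0,"claw":60},{"dx":0,"dy":0,"dz":-3,"wx":0,"wy":0,"wz":0.04,"claw":60},{"dx":0,"dy":0,"dz":-4,"wx":0,"wy":0,"wz":0.04,"claw":60},{"dx":0,"dy":0,"dz":-4,"wx":0,"wy":0,"wz":0.04,"claw":60},{"dx":0,"dy":0,"dz":-3,"wx":0,"wy":0,"wz":0,"claw":65},{"dx":0,"dy":0,"dz":0,"wx":0,"wy":0,"wz":0,"claw":66},{"dx":0,"dy":0,"dz":0,"wx":0,"wy":0,"wz":0,"claw":66.4},{"dx":0,"dy":0,"dz":0,"wx":0,"wy":0,"wz":0,"claw":66.5}]' | tail -2;python3 -m handwheel '[{"dx":0,"dy":0,"dz":0,"wx":0,"wy":0,"wz":0,"claw":66.5},{"dx":0,"dy":0,"dz":0,"wx":0,"wy":0,"wz":0,"claw":66.5},{"dx":0,"dy":0,"dz":0,"wx":0,"wy":0,"wz":0,"claw":66.5}]' | tail -2
python3 - <<'E'
from h import *
f=grab('scene','s4'); s=st(); p=proj(f,s['position'])[0].astype(int)
a=f['frame'][p[1]-50:p[1]+70,p[0]-70:p[0]+70]
cv2.imwrite('pics/s4c.png',cv2.resize(a,None,fx=3,fy=3,interpolation=cv2.INTER_CUBIC))
E
python3 to.py .614 .187 .15 .199
```

```text
grip_width: 0.057
finger_force: 4.7
grip_width: 0.0569
finger_force: 4.4
t 16.73 pos [ 0.6554 -0.1169  0.1482] rot [3.142 0.    0.2  ] q [-0.37  0.83  0.79  1.58 -0.67  1.02 -0.75] F [-0.  -0.3 -0.4] w 0.0566 ff 4.4
t 16.73 pos [ 0.6554 -0.1169  0.1482] rot [3.142 0.    0.2  ] q [-0.37  0.83  0.79  1.58 -0.67  1.02 -0.75] F [-0.  -0.3 -0.4] w 0.0566 ff 4.4
turn [0.    0.    0.001] now [  1.97 -30.61  -0.18] after [  1.95 -30.61  -0.18]
```

View pics/s4c.png

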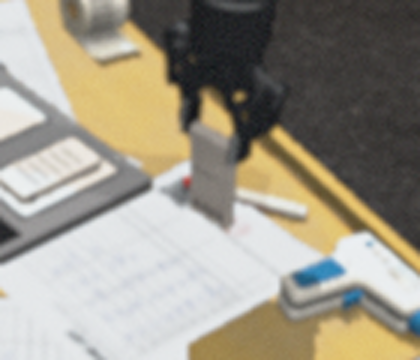

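```bash
python3 -m handwheel '[{"dx":0.33,"dy":-4,"dz":-0.3,"wx":0,"wy":0,"wz":0,"claw":60},{"dx":0.33,"dy":-5.3,"dz":0,"wx":0,"wy":0,"wz":0,"claw":60},{"dx":0.33,"dy":-5.4,"dz":0,"wx":0,"wy":0,"wz":0,"claw":60},{"dx":0.33,"dy":-5.4,"dz":0,"wx":0,"wy":0,"wz":0,"claw":60},{"dx":0.33,"dy":-5.4,"dz":0,"wx":0,"wy":0,"wz":0,"claw":60},{"dx":0.33,"dy":-5.1,"dz":0,"wx":0,"wy":0,"wz":0,"claw":60},{"dx":0,"dy":0,"dz":2,"wx":0,"wy":0,"wz":0,"claw":60},{"dx":0,"dy":0,"dz":1.2,"wx":0,"wy":0,"wz":0,"claw":60}]'; python3 to.py .614 .187 .115 .199
```

```text
clock: 17.73
position: [0.6137, 0.1865, 0.1183]
tool_rot: [3.141, 0.001, 0.2]
force: [-1.0, -0.7, -0.2]
grip_width: 0.0552
finger_force: 21.4
t 17.73 pos [0.6137 0.1865 0.1183] rot [3.141e+00 1.000e-03 2.000e-01] q [-0.87  0.85  0.81  1.67 -0.73  0.95 -1.16] F [-1.  -0.7 -0.2] w 0.0552 ff 21.4
turn [0.001 0.001 0.001] now [ 0.04 -0.04  0.33] after [ 0.03 -0.04  0.33]
```

Now lay down: the same pattern (touch, drag, lay).

```bash
python3 -m handwheel '[{"dx":0,"dy":0,"dz":0.6,"wx":0,"wy":0,"wz":0,"claw":66},{"dx":0.2,"dy":0,"dz":0.3,"wx":0,"wy":0,"wz":0,"claw":66.4},{"dx":-1.2,"dy":0,"dz":0.05,"wx":0,"wy":0,"wz":0,"claw":66.4},{"dx":-1.3,"dy":0,"dz":0.1,"wx":0,"wy":0,"wz":0,"claw":66.4},{"dx":-1.2,"dy":0,"dz":0.4,"wx":0,"wy":0,"wz":0,"claw":66.4},{"dx":-1.2,"dy":0,"dz":0.4,"wx":0,"wy":0,"wz":0,"claw":66.4}]'; python3 to.py .512 .167 .02 .199
python3 - <<'E'
from h import *
f=grab('scene','s5'); s=st(); p=proj(f,s['position'])[0].astype(int)
a=f['frame'][p[1]-50:p[1]+70,p[0]-70:p[0]+70]
cv2.imwrite('pics/s5c.png',cv2.resize(a,None,fx=3,fy=3,interpolation=cv2.INTER_CUBIC))
E
```

```text
clock: 18.48
position: [0.5671, 0.1775, 0.1008]
tool_rot: [-3.141, -0.0, 0.2]
force: [0.3, 0.2, -0.3]
grip_width: 0.0568
finger_force: 4.7
t 18.48 pos [0.5671 0.1775 0.1008] rot [-3.141 -0.     0.2  ] q [-0.91  0.81  0.79  1.82 -0.75  0.85 -1.12] F [ 0.3  0.2 -0.3] w 0.0568 ff 4.7
turn [-0.    -0.     0.001] now [-5.6  -0.07  8.08] after [-5.6  -0.06  8.08]
t 18.52 pos [0.5656 0.1773 0.1001] rot [-3.141e+00  2.000e-03  2.000e-01] q [-0.91  0.81  0.79  1.82 -0.75  0.85 -1.11] F [ 1.2 -0.4  0.7] w 0.0567 ff 4.7
```

View pics/s5c.png

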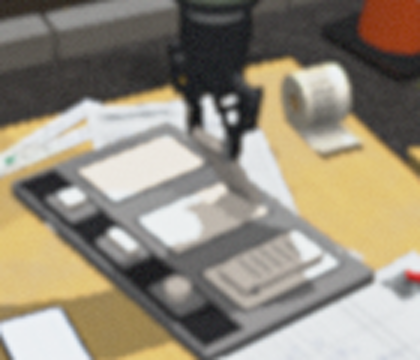

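```bash
python3 -m handwheel '[{"dx":-1.1,"dy":0,"dz":0.7,"wx":0,"wy":0,"wz":0,"claw":66.4},{"dx":-1,"dy":0,"dz":0.8,"wx":0,"wy":0,"wz":0,"claw":66.4},{"dx":-0.9,"dy":0,"dz":0.9,"wx":0,"wy":0,"wz":0,"claw":66.4},{"dx":-0.8,"dy":0,"dz":1,"wx":0,"wy":0,"wz":0,"claw":66.4},{"dx":-0.6,"dy":0,"dz":1.1,"wx":0,"wy":0,"wz":0,"claw":66.4},{"dx":-0.5,"dy":0,"dz":1.2,"wx":0,"wy":0,"wz":0,"claw":66.4},{"dx":-0.3,"dy":0,"dz":1.2,"wx":0,"wy":0,"wz":0,"claw":66.4},{"dx":-0.2,"dy":0,"dz":0.9,"wx":0,"wy":0,"wz":0,"claw":66.4}]'|head -2;  python3 -m handwheel '[{"dx":0,"dy":0,"dz":0.2,"wx":0,"wy":0,"wz":0,"claw":66.4},{"dx":0,"dy":0,"dz":0,"wx":0,"wy":0,"wz":0,"claw":100},{"dx":0,"dy":0,"dz":0,"wx":0,"wy":0,"wz":0,"claw":100},{"dx":0,"dy":0,"dz":0,"wx":0,"wy":0,"wz":0,"claw":100},{"dx":0,"dy":0,"dz":-4,"wx":0,"wy":0,"wz":0,"claw":100},{"dx":0,"dy":0,"dz":-6,"wx":0,"wy":0,"wz":0,"claw":100},{"dx":0,"dy":0,"dz":-4,"wx":0,"wy":0,"wz":0,"claw":100}]' | head -2; python3 cs.py top scene wrist
```

```text
clock: 19.52
position: [0.5149, 0.1668, 0.0219]
clock: 20.4
position: [0.5153, 0.1668, 0.1632]
top 0.72 [201.9, 141.8, 28.6, 43.5] c [574.7  57. ] [113.6  55. ] yaw 10.7 stud+ [616.   64.8]
top 0.59 [335.1, 184.2, 29.7, 37.2] c [ 461.4 -319.4] [ 52.9 107.1] yaw -27.9 stud+ [ 498.5 -339. ]
scene 0.97 [255.6, 149.3, 35.8, 22.7] c [576.3  58.4] [114.2  59.1] yaw 12.4 stud+ [617.3  67.4]
scene 0.96 [281.2, 248.0, 44.2, 25.3] c [ 461.9 -322.8] [ 60.4 110.8] yaw -25.5 stud+ [ 499.8 -340.9]
wrist 0.94 [225.1, 84.2, 59.6, 116.9] c [555.4 177.4] [111.   56.5] yaw 16.1 stud+ [595.7 189. ]
wrist 0.8 [345.8, 85.8, 73.7, 119.4] c [578.4  57.9] [111.2  58.5] yaw 10.4 stud+ [619.7  65.4]
```

```bash
python3 -m handwheel '[{"dx":-1.29,"dy":5.48,"dz":0,"wx":0,"wy":0,"wz":0,"claw":100},{"dx":-1.29,"dy":5.48,"dz":0,"wx":0,"wy":0,"wz":0,"claw":100},{"dx":-1.29,"dy":5.48,"dz":0,"wx":0,"wy":0,"wz":0,"claw":100},{"dx":-1.29,"dy":5.48,"dz":0,"wx":0,"wy":0,"wz":0,"claw":100},{"dx":-1.29,"dy":5.48,"dz":0,"wx":0,"wy":0,"wz":0,"claw":100},{"dx":-1.29,"dy":5.48,"dz":0,"wx":0,"wy":0,"wz":0,"claw":100},{"dx":-1.29,"dy":5.48,"dz":0,"wx":0,"wy":0,"wz":0,"claw":100},{"dx":-1.29,"dy":5.48,"dz":0,"wx":0,"wy":0,"wz":0,"claw":100}]' | head -2;  python3 -m handwheel '[{"dx":-1.29,"dy":5.48,"dz":0,"wx":0,"wy":0,"wz":0,"claw":100},{"dx":0,"dy":0,"dz":0,"wx":0,"wy":0,"wz":0.17,"claw":100},{"dx":0,"dy":0,"dz":1,"wx":0,"wy":0,"wz":0.17,"claw":100},{"dx":0,"dy":0,"dz":3,"wx":0,"wy":0,"wz":0.17,"claw":100},{"dx":0,"dy":0,"dz":3.5,"wx":0,"wy":0,"wz":0.17,"claw":100},{"dx":0,"dy":0,"dz":0,"wx":0,"wy":0,"wz":0,"claw":100}]' | head -2; python3 cs.py wrist; python3 to.py .5 -.34 -.0015 -.48
```

```text
clock: 21.7
position: [0.5002, -0.2849, 0.1597]
clock: 22.45
position: [0.4975, -0.3387, 0.083]
wrist 0.94 [218.4, 178.0, 73.1, 128.7] c [ 465.9 -322.3] [ 55.6 112.2] yaw -27.6 stud+ [ 503.1 -341.8]
t 22.55 pos [ 0.4988 -0.3399  0.0861] rot [ 3.141e+00  1.000e-03 -4.770e-01] q [-0.04  0.88  0.87  1.8  -0.86  0.89 -0.81] F [-0.1 -0.3  0.7] w 0.086 ff 0.0
turn [0.001 0.001 0.003] now [ 0.11 -0.05  8.76] after [ 0.11 -0.05  8.76]
```

```bash
python3 -m handwheel '[{"dx":0.2,"dy":0,"dz":4,"wx":0,"wy":0,"wz":0,"claw":100},{"dx":0,"dy":0,"dz":3,"wx":0,"wy":0,"wz":0,"claw":100},{"dx":0,"dy":0,"dz":1.2,"wx":0,"wy":0,"wz":0,"claw":100},{"dx":0,"dy":0,"dz":0.6,"wx":0,"wy":0,"wz":0,"claw":100},{"dx":0,"dy":0,"dz":0,"wx":0,"wy":0,"wz":0,"claw":100}]'; python3 to.py .501 -.3405 -.0015 -.48
```

```text
clock: 23.18
position: [0.5013, -0.3407, -0.0013]
tool_rot: [-3.142, -0.001, -0.48]
force: [0.1, -0.1, 0.8]
grip_width: 0.0854
finger_force: 0.0
t 23.18 pos [ 0.5013 -0.3407 -0.0013] rot [-3.142e+00 -1.000e-03 -4.800e-01] q [ 0.03  0.99  0.75  1.81 -0.97  0.76 -0.74] F [ 0.1 -0.1  0.8] w 0.0854 ff 0.0
turn [-0.    -0.001  0.   ] now [-0.04 -0.01  0.02] after [-0.04 -0.01  0.02]
```

```bash
python3 -m handwheel '[{"dx":0,"dy":0,"dz":0,"wx":0,"wy":0,"wz":0,"claw":60},{"dx":0,"dy":0,"dz":0,"wx":0,"wy":0,"wz":0,"claw":60},{"dx":0,"dy":0,"dz":0,"wx":0,"wy":0,"wz":0,"claw":60},{"dx":0,"dy":0,"dz":0,"wx":0,"wy":0,"wz":0,"claw":60}]'; python3 -m handwheel '[{"dx":0,"dy":0,"dz":-1,"wx":0,"wy":0,"wz":0,"claw":60},{"dx":0,"dy":0,"dz":-3,"wx":0,"wy":0,"wz":0,"claw":60},{"dx":0,"dy":0,"dz":-4,"wx":0,"wy":0,"wz":0,"claw":60},{"dx":0,"dy":0,"dz":-4,"wx":0,"wy":0,"wz":0,"claw":60},{"dx":0,"dy":0,"dz":-3.5,"wx":0,"wy":0,"wz":0,"claw":65},{"dx":0,"dy":0,"dz":0,"wx":0,"wy":0,"wz":0,"claw":66},{"dx":0,"dy":0,"dz":0,"wx":0,"wy":0,"wz":0,"claw":66.4},{"dx":0,"dy":0,"dz":0,"wx":0,"wy":0,"wz":0,"claw":66.5}]' | tail -2;python3 -m handwheel '[{"dx":0,"dy":0,"dz":0,"wx":0,"wy":0,"wz":0,"claw":66.5},{"dx":0,"dy":0,"dz":0,"wx":0,"wy":0,"wz":0,"claw":66.5},{"dx":0,"dy":0,"dz":0,"wx":0,"wy":0,"wz":0,"claw":66.5}]' | tail -2; python3 to.py .590 .305 .15 -.48
```

```text
clock: 23.68
position: [0.5013, -0.3406, -0.0012]
tool_rot: [-3.141, -0.001, -0.48]
force: [-1.6, 2.4, 11.6]
grip_width: 0.0558
finger_force: 18.9
grip_width: 0.0569
finger_force: 6.1
grip_width: 0.057
finger_force: 6.1
t 25.05 pos [ 0.5008 -0.3405  0.1527] rot [ 3.141  0.    -0.48 ] q [-0.08  0.81  0.95  1.76 -0.77  1.   -0.88] F [-0.6  1.1 -0.6] w 0.057 ff 6.1
turn [ 0.  0. -0.] now [-21.92 -61.36   0.27] after [-21.9  -61.37   0.27]
```

```bash
python3 -m handwheel '[{"dx":0,"dy":0,"dz":0,"wx":0,"wy":0,"wz":-0.1,"claw":60},{"dx":0,"dy":0,"dz":-0.5,"wx":0,"wy":0,"wz":-0.15,"claw":60},{"dx":0,"dy":0,"dz":0,"wx":0,"wy":0,"wz":-0.15,"claw":60},{"dx":0,"dy":0,"dz":0,"wx":0,"wy":0,"wz":-0.15,"claw":60},{"dx":0,"dy":0,"dz":0,"wx":0,"wy":0,"wz":-0.13,"claw":60}]' | tail -2; python3 -m handwheel '[{"dx":1.96,"dy":-5.59,"dz":0,"wx":0,"wy":0,"wz":0,"claw":60},{"dx":1.96,"dy":-5.59,"dz":0,"wx":0,"wy":0,"wz":0,"claw":60},{"dx":1.96,"dy":-5.59,"dz":0,"wx":0,"wy":0,"wz":0,"claw":60},{"dx":1.96,"dy":-5.59,"dz":0,"wx":0,"wy":0,"wz":0,"claw":60},{"dx":1.96,"dy":-5.59,"dz":0,"wx":0,"wy":0,"wz":0,"claw":60},{"dx":1.96,"dy":-5.59,"dz":0,"wx":0,"wy":0,"wz":0,"claw":60}]'|tail -2;  python3 -m handwheel '[{"dx":1.96,"dy":-5.59,"dz":0,"wx":0,"wy":0,"wz":0,"claw":60},{"dx":1.96,"dy":-5.59,"dz":0,"wx":0,"wy":0,"wz":0,"claw":60},{"dx":1.96,"dy":-5.59,"dz":0,"wx":0,"wy":0,"wz":0,"claw":60},{"dx":1.96,"dy":-5.59,"dz":0,"wx":0,"wy":0,"wz":0,"claw":60},{"dx":0,"dy":0,"dz":0,"wx":0,"wy":0,"wz":0,"claw":60}]'|tail -2; python3 to.py .590 .305 .118 .199; python3 - <<'E'
from h import *
f=grab('scene','s6'); s=st(); p=proj(f,s['position'])[0].astype(int)
a=f['frame'][max(p[1]-50,0):p[1]+70,p[0]-70:p[0]+70]
cv2.imwrite('pics/s6c.png',cv2.resize(a,None,fx=3,fy=3,interpolation=cv2.INTER_CUBIC))
E
```

```text
grip_width: 0.0552
finger_force: 21.4
grip_width: 0.0553
finger_force: 21.5
grip_width: 0.0554
finger_force: 21.5
t 27.05 pos [0.5815 0.2516 0.1569] rot [-3.141  0.     0.207] q [-1.02  0.8   0.86  1.67 -0.7   1.   -1.28] F [-0.2 -1.1 -1.7] w 0.0554 ff 21.5
turn [-0.001  0.     0.008] now [ 1.93 -5.05  3.89] after [ 1.89 -5.07  3.89]
t 27.1 pos [0.5817 0.2482 0.1572] rot [3.141 0.    0.203] q [-1.01  0.8   0.86  1.68 -0.69  1.   -1.28] F [ 0.1 -1.1 -0.2] w 0.0554 ff 21.5
```

View pics/s6c.png

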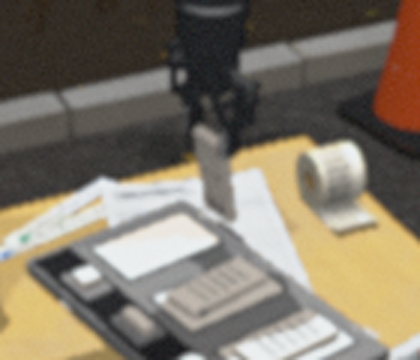

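```bash
python3 -m handwheel '[{"dx":1.9,"dy":-5.4,"dz":0,"wx":0,"wy":0,"wz":0,"claw":60},{"dx":0,"dy":0,"dz":0,"wx":0,"wy":0,"wz":0,"claw":60},{"dx":0,"dy":0,"dz":2.2,"wx":0,"wy":0,"wz":0,"claw":60},{"dx":0,"dy":0,"dz":1.6,"wx":0,"wy":0,"wz":0,"claw":60},{"dx":0,"dy":0,"dz":0,"wx":0,"wy":0,"wz":0,"claw":60}]'; python3 to.py .590 .305 .118 .199
```

```text
clock: 27.72
position: [0.5894, 0.3018, 0.1181]
tool_rot: [3.141, 0.002, 0.198]
force: [0.9, 0.8, -0.6]
grip_width: 0.0554
finger_force: 21.6
t 27.73 pos [0.5894 0.3018 0.1181] rot [3.141e+00 2.000e-03 1.980e-01] q [-1.04  0.88  0.82  1.61 -0.74  0.99 -1.34] F [ 0.9  0.8 -0.6] w 0.0554 ff 21.6
turn [ 0.001  0.002 -0.001] now [ 0.12 -0.3   0.01] after [ 0.12 -0.3   0.01]
```

```bash
python3 -m handwheel '[{"dx":0,"dy":0,"dz":0.6,"wx":0,"wy":0,"wz":0,"claw":66},{"dx":0.2,"dy":0,"dz":0.3,"wx":0,"wy":0,"wz":0,"claw":66.4},{"dx":-1.2,"dy":0,"dz":0.05,"wx":0,"wy":0,"wz":0,"claw":66.4},{"dx":-1.3,"dy":0,"dz":0.1,"wx":0,"wy":0,"wz":0,"claw":66.4},{"dx":-1.2,"dy":0,"dz":0.4,"wx":0,"wy":0,"wz":0,"claw":66.4},{"dx":-1.2,"dy":0,"dz":0.4,"wx":0,"wy":0,"wz":0,"claw":66.4}]'; python3 to.py .488 .285 .02 .199
python3 - <<'E'
from h import *
f=grab('scene','s7'); s=st(); p=proj(f,s['position'])[0].astype(int)
a=f['frame'][max(p[1]-40,0):p[1]+70,p[0]-60:p[0]+60]
cv2.imwrite('pics/s7c.png',cv2.resize(a,None,fx=3,fy=3,interpolation=cv2.INTER_CUBIC))
E
```

```text
clock: 28.48
position: [0.5429, 0.2938, 0.1015]
tool_rot: [-3.141, -0.0, 0.2]
force: [0.3, -0.4, -0.8]
grip_width: 0.0568
finger_force: 6.9
t 28.48 pos [0.5429 0.2938 0.1015] rot [-3.141 -0.     0.2  ] q [-1.09  0.84  0.81  1.75 -0.76  0.89 -1.31] F [ 0.3 -0.4 -0.8] w 0.0568 ff 6.9
turn [-0.001 -0.     0.001] now [-5.56 -0.23  8.15] after [-5.56 -0.22  8.15]
t 28.52 pos [0.5414 0.2935 0.1008] rot [-3.141e+00  1.000e-03  2.000e-01] q [-1.09  0.84  0.81  1.75 -0.77  0.89 -1.31] F [-0.4  0.7  1.4] w 0.0568 ff 7.0
```

View pics/s7c.png

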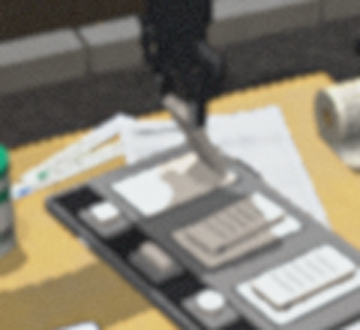

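```bash
python3 -m handwheel '[{"dx":-1.1,"dy":-0.1,"dz":0.7,"wx":0,"wy":0,"wz":0,"claw":66.4},{"dx":-1,"dy":0,"dz":0.8,"wx":0,"wy":0,"wz":0,"claw":66.4},{"dx":-0.9,"dy":0,"dz":0.9,"wx":0,"wy":0,"wz":0,"claw":66.4},{"dx":-0.8,"dy":0,"dz":1,"wx":0,"wy":0,"wz":0,"claw":66.4},{"dx":-0.6,"dy":0,"dz":1.1,"wx":0,"wy":0,"wz":0,"claw":66.4},{"dx":-0.5,"dy":0,"dz":1.2,"wx":0,"wy":0,"wz":0,"claw":66.4},{"dx":-0.3,"dy":0,"dz":1.2,"wx":0,"wy":0,"wz":0,"claw":66.4},{"dx":-0.2,"dy":0,"dz":0.9,"wx":0,"wy":0,"wz":0,"claw":66.4}]'|head -2;  python3 -m handwheel '[{"dx":0,"dy":0,"dz":0.2,"wx":0,"wy":0,"wz":0,"claw":66.4},{"dx":0,"dy":0,"dz":0,"wx":0,"wy":0,"wz":0,"claw":100},{"dx":0,"dy":0,"dz":0,"wx":0,"wy":0,"wz":0,"claw":100},{"dx":0,"dy":0,"dz":0,"wx":0,"wy":0,"wz":0,"claw":100},{"dx":0,"dy":0,"dz":-4,"wx":0,"wy":0,"wz":0,"claw":100},{"dx":0,"dy":0,"dz":-6,"wx":0,"wy":0,"wz":0,"claw":0},{"dx":0,"dy":0,"dz":-4,"wx":0,"wy":0,"wz":0,"claw":0},{"dx":0,"dy":0,"dz":0,"wx":0,"wy":0,"wz":0,"claw":0}]' | head -2; python3 cs.py top scene wrist; python3 to.py .445 .153 .06 .199
```

```text
clock: 29.52
position: [0.4908, 0.2838, 0.0224]
clock: 30.52
position: [0.4919, 0.2846, 0.164]
top 0.94 [202.3, 142.6, 25.3, 42.3] c [574.6  58.4] [111.9  55.4] yaw 12.4 stud+ [615.6  67.4]
top 0.88 [117.7, 160.4, 26.5, 41.6] c [560.3 298.1] [47.5 49. ] yaw -82.8 stud+ [565.6 256.5]
top 0.73 [158.8, 155.2, 30.1, 34.2] c [550.2 179.1] [110.7  53.1] yaw 17.5 stud+ [590.3 191.7]
scene 0.87 [253.1, 150.8, 42.1, 20.0] c [575.6  58.4] [117.9  59.4] yaw 12.4 stud+ [616.6  67.4]
scene 0.84 [236.5, 139.1, 29.8, 18.0] c [552.4 176.7] [118.   60.5] yaw 15.7 stud+ [592.8 188. ]
scene 0.65 [213.8, 117.1, 32.6, 23.2] c [524.1 287. ] [119.9  64.5] yaw 10.4 stud+ [565.4 294.6]
scene 0.35 [185.8, 115.0, 125.2, 79.0] c [517.6 148.3] [240.  382.8] yaw -78.7 stud+ [525.8 107.1]
wrist 0.93 [224.8, 81.7, 60.7, 121.0] c [531.4 292.2] [110.1  56. ] yaw 11.4 stud+ [572.6 300.5]
wrist 0.91 [345.7, 83.9, 60.6, 116.4] c [555.2 177.1] [111.1  57. ] yaw 13.9 stud+ [596.  187.1]
wrist 0.78 [462.0, 87.8, 50.0, 115.5] c [571.5  72.7] [120.4  52.9] yaw 25.1 stud+ [609.6  90.6]
wrist 0.17 [179.7, 37.6, 332.3, 234.0] c [534.  182.4] [225.5 348.4] yaw -78.4 stud+ [542.4 141.2]
t 30.82 pos [0.4905 0.2837 0.1604] rot [3.141e+00 1.000e-03 2.000e-01] q [-1.21  0.71  0.9   1.85 -0.69  0.93 -1.36] F [-0.4 -0.2  0.1] w -0.0001 ff 0.0
turn [0.001 0.001 0.001] now [-7.04 11.9  10.06] after [-7.04 11.91 10.04]
```

```bash
python3 -m handwheel '[{"dx":-1.7,"dy":2.97,"dz":0,"wx":0,"wy":0,"wz":0,"claw":0},{"dx":-1.8,"dy":2.97,"dz":2,"wx":0,"wy":0,"wz":0,"claw":0},{"dx":-1.8,"dy":2.97,"dz":4,"wx":0,"wy":0,"wz":0,"claw":0},{"dx":-1.74,"dy":3,"dz":4,"wx":0,"wy":0,"wz":0,"claw":0},{"dx":0,"dy":0,"dz":0,"wx":0,"wy":0,"wz":0,"claw":0},{"dx":0,"dy":0,"dz":0,"wx":0,"wy":0,"wz":0,"claw":0}]' | head -2; python3 to.py .445 .153 .033 .199; python3 - <<'E'
from h import *
f=grab('top'); g=f['frame']
for k in ('key_bar_top','key_round_top','key_square_top'):
    for m in optics.masks_of(k,'top')[:2]:
        ys,xs=np.nonzero(m['region']); print(k,round(m['p'],2),m['rect'],len(xs),np.round(onz(f,[xs.mean(),ys.mean()],.038)[0],3))
E
```

```text
clock: 31.58
position: [0.4459, 0.1534, 0.0614]
t 31.57 pos [0.4459 0.1534 0.0614] rot [3.142 0.    0.199] q [-0.96  0.71  0.71  2.15 -0.86  0.59 -1.  ] F [-0.1  0.9  1.2] w 0.0001 ff 0.0
turn [0. 0. 0.] now [-0.1   0.02  2.84] after [-0.1   0.02  2.84]
key_round_top 0.64 [211.0, 198.1, 11.3, 7.9] 65 [0.463 0.056 0.038]
```

```bash
python3 -m handwheel '[{"dx":0,"dy":0,"dz":1.6,"wx":0,"wy":0,"wz":0,"claw":0},{"dx":0,"dy":0,"dz":0.6,"wx":0,"wy":0,"wz":0,"claw":0},{"dx":0,"dy":0,"dz":0.4,"wx":0,"wy":0,"wz":0,"claw":0},{"dx":0,"dy":0,"dz":0.3,"wx":0,"wy":0,"wz":0,"claw":0},{"dx":0,"dy":0,"dz":0,"wx":0,"wy":0,"wz":0,"claw":0}]' ; python3 -m handwheel '[{"dx":0,"dy":0,"dz":0,"wx":0,"wy":0,"wz":0,"claw":0}]' | head -4
```

```text
clock: 32.4
position: [0.4455, 0.1536, 0.0329]
tool_rot: [-3.14, -0.0, 0.2]
force: [-5.0, 1.5, 16.6]
grip_width: 0.0001
finger_force: 8.3
clock: 32.52
position: [0.4455, 0.1536, 0.0329]
tool_rot: [-3.141, -0.0, 0.2]
force: [-5.0, 2.5, 15.9]
```

```bash
python3 -m handwheel '[{"dx":0,"dy":0,"dz":-2.5,"wx":0,"wy":0,"wz":0,"claw":0},{"dx":-0.05,"dy":5,"dz":0,"wx":0,"wy":0,"wz":0,"claw":0},{"dx":-0.05,"dy":5,"dz":0,"wx":0,"wy":0,"wz":0,"claw":0},{"dx":0,"dy":0,"dz":0,"wx":0,"wy":0,"wz":0,"claw":0}]' | head -4;  python3 to.py .4645 .0555 .033 .199; python3 -m handwheel '[{"dx":0,"dy":0,"dz":1.2,"wx":0,"wy":0,"wz":0,"claw":0},{"dx":0,"dy":0,"dz":0.6,"wx":0,"wy":0,"wz":0,"claw":0},{"dx":0,"dy":0,"dz":0.4,"wx":0,"wy":0,"wz":0,"claw":0},{"dx":0,"dy":0,"dz":0.3,"wx":0,"wy":0,"wz":0,"claw":0},{"dx":0,"dy":0,"dz":0,"wx":0,"wy":0,"wz":0,"claw":0}]' | head -4
```

```text
clock: 33.02
position: [0.465, 0.0514, 0.0579]
tool_rot: [3.14, -0.001, 0.194]
force: [-0.4, 1.6, -0.4]
t 33.02 pos [0.465  0.0514 0.0579] rot [ 3.14e+00 -1.00e-03  1.94e-01] q [-0.73  0.7   0.68  2.16 -0.85  0.57 -0.79] F [-0.4  1.6 -0.4] w 0.0002 ff 0.0
turn [ 0.001 -0.001 -0.005] now [ 0.03 -0.41  2.49] after [ 0.03 -0.41  2.49]
clock: 33.65
position: [0.4641, 0.0558, 0.0328]
tool_rot: [-3.14, 0.0, 0.2]
force: [-5.1, 4.6, 23.7]
```

Round pressed (bottomed at 32.8 mm). Now the square, 200 mm the other way.

```bash
python3 -m handwheel '[{"dx":0,"dy":0,"dz":-2.8,"wx":0,"wy":0,"wz":0,"claw":0},{"dx":0,"dy":-4,"dz":-1,"wx":0,"wy":0,"wz":0,"claw":0},{"dx":0,"dy":-4,"dz":0,"wx":0,"wy":0,"wz":0,"claw":0},{"dx":0,"dy":-4,"dz":0,"wx":0,"wy":0,"wz":0,"claw":0},{"dx":0,"dy":-4,"dz":0,"wx":0,"wy":0,"wz":0,"claw":0},{"dx":0,"dy":-4,"dz":0,"wx":0,"wy":0,"wz":0,"claw":0},{"dx":0,"dy":0,"dz":0,"wx":0,"wy":0,"wz":0,"claw":0},{"dx":0,"dy":0,"dz":0,"wx":0,"wy":0,"wz":0,"claw":0}]' | head -4;  python3 to.py .425 .251 .033 .199; python3 cs.py top scene
```

```text
clock: 34.65
position: [0.4246, 0.2507, 0.0703]
tool_rot: [3.141, -0.0, 0.2]
force: [0.9, -0.2, -0.6]
t 34.65 pos [0.4246 0.2507 0.0703] rot [ 3.141 -0.     0.2  ] q [-1.19  0.73  0.76  2.09 -0.85  0.66 -1.21] F [ 0.9 -0.2 -0.6] w -0.0002 ff 0.0
turn [ 0.001 -0.     0.001] now [ 0.05 -0.03  3.73] after [ 0.05 -0.02  3.73]
top 0.97 [161.5, 155.8, 25.3, 35.1] c [550.8 177.3] [108.4  49.5] yaw 16.0 stud+ [591.1 188.9]
top 0.75 [118.5, 161.2, 20.5, 28.2] c [546.  295.7] [77.9 55. ] yaw 10.5 stud+ [587.3 303.3]
top 0.75 [203.3, 142.5, 24.5, 40.7] c [573.8  59.7] [112.6  52.9] yaw 14.9 stud+ [614.4  70.5]
scene 0.76 [214.4, 118.2, 33.5, 20.5] c [528.4 285.6] [125.1  65.4] yaw 9.6 stud+ [569.8 292.6]
scene 0.73 [256.7, 150.7, 36.2, 22.8] c [574.5  58. ] [118.9  60.9] yaw 11.2 stud+ [615.7  66.1]
scene 0.59 [235.4, 135.6, 31.8, 22.2] c [551.1 178.7] [118.7  65.7] yaw 14.6 stud+ [591.7 189.3]
```

```bash
python3 -m handwheel '[{"dx":0,"dy":0,"dz":2.5,"wx":0,"wy":0,"wz":0,"claw":0},{"dx":0,"dy":0,"dz":0.6,"wx":0,"wy":0,"wz":0,"claw":0},{"dx":0,"dy":0,"dz":0.4,"wx":0,"wy":0,"wz":0,"claw":0},{"dx":0,"dy":0,"dz":0.4,"wx":0,"wy":0,"wz":0,"claw":0},{"dx":0,"dy":0,"dz":0,"wx":0,"wy":0,"wz":0,"claw":0},{"dx":0,"dy":0,"dz":0,"wx":0,"wy":0,"wz":0,"claw":0}]' | head -4; python3 -m handwheel '[{"dx":0,"dy":0,"dz":-3,"wx":0,"wy":0,"wz":0,"claw":0},{"dx":0,"dy":0,"dz":-5,"wx":0,"wy":0,"wz":0,"claw":100},{"dx":0,"dy":0,"dz":-4,"wx":0,"wy":0,"wz":0,"claw":100},{"dx":0,"dy":0,"dz":0,"wx":0,"wy":0,"wz":0,"claw":100},{"dx":0,"dy":0,"dz":0,"wx":0,"wy":0,"wz":0,"claw":100}]' | head -4; python3 cs.py wrist; python3 to.py .536 .049 .15 .199
```

```text
clock: 35.6
position: [0.4249, 0.2507, 0.0326]
tool_rot: [-3.141, -0.001, 0.199]
force: [-9.7, -5.1, 34.0]
clock: 36.22
position: [0.4244, 0.2514, 0.1512]
tool_rot: [-3.141, -0.0, 0.2]
force: [-0.5, 0.3, -0.6]
wrist 0.96 [200.1, 2.1, 65.2, 128.9] c [527.4 290.3] [102.6  55.8] yaw 11.3 stud+ [568.6 298.5]
wrist 0.61 [462.0, 0.5, 49.3, 131.9] c [570.9  74.6] [112.9  45. ] yaw 23.9 stud+ [609.3  91.6]
wrist 0.58 [336.9, 0.0, 65.6, 129.1] c [551.2 175.6] [104.1  57.5] yaw 13.4 stud+ [592.1 185.3]
t 36.33 pos [0.4243 0.2509 0.1507] rot [3.141e+00 1.000e-03 2.000e-01] q [-1.3   0.63  0.92  2.05 -0.7   0.82 -1.33] F [ 0.9 -0.2 -0. ] w 0.0847 ff 0.0
turn [0.    0.001 0.001] now [ 6.94 22.01  0.07] after [ 6.96 22.    0.07]
```

```bash
python3 -m handwheel '[{"dx":1.75,"dy":5.4,"dz":0,"wx":0,"wy":0,"wz":0,"claw":100},{"dx":1.75,"dy":5.5,"dz":0,"wx":0,"wy":0,"wz":0,"claw":100},{"dx":1.75,"dy":5.5,"dz":0,"wx":0,"wy":0,"wz":0,"claw":100},{"dx":1.8,"dy":5.6,"dz":2,"wx":0,"wy":0,"wz":0,"claw":100},{"dx":0,"dy":0,"dz":4,"wx":0,"wy":0,"wz":0,"claw":100},{"dx":0,"dy":0,"dz":2,"wx":0,"wy":0,"wz":0,"claw":100},{"dx":0,"dy":0,"dz":0,"wx":0,"wy":0,"wz":0,"claw":100}]' | head -4; python3 to.py .537 .049 .019 .199;  python3 cs.py wrist
```

```text
clock: 37.2
position: [0.5365, 0.0497, 0.0702]
tool_rot: [3.142, 0.003, 0.2]
force: [-0.4, 0.1, 0.9]
t 37.2 pos [0.5365 0.0497 0.0702] rot [3.142e+00 3.000e-03 2.000e-01] q [-0.7   0.77  0.73  1.97 -0.79  0.71 -0.85] F [-0.4  0.1  0.9] w 0.0851 ff 0.0
turn [0.    0.003 0.001] now [0.05 0.08 5.12] after [0.04 0.08 5.12]
wrist 0.9 [215.0, 66.4, 85.3, 173.7] c [578.7  57.6] [109.6  56.1] yaw 11.4 stud+ [619.8  65.9]
wrist 0.56 [8.7, 66.7, 115.9, 167.9] c [556.  174.3] [109.9  57.7] yaw 14.6 stud+ [596.7 184.9]
```

```bash
python3 -m handwheel '[{"dx":0.08,"dy":0.05,"dz":3,"wx":0,"wy":0,"wz":0,"claw":100},{"dx":0,"dy":0,"dz":1.5,"wx":0,"wy":0,"wz":0,"claw":100},{"dx":0,"dy":0,"dz":0.65,"wx":0,"wy":0,"wz":0,"claw":100},{"dx":0,"dy":0,"dz":0,"wx":0,"wy":0,"wz":0,"claw":60},{"dx":0,"dy":0,"dz":0,"wx":0,"wy":0,"wz":0,"claw":60},{"dx":0,"dy":0,"dz":0,"wx":0,"wy":0,"wz":0,"claw":60},{"dx":0,"dy":0,"dz":0,"wx":0,"wy":0,"wz":0,"claw":60}]'; python3 -m handwheel '[{"dx":0,"dy":0,"dz":-1,"wx":0,"wy":0,"wz":0,"claw":60},{"dx":0,"dy":0,"dz":-3,"wx":0,"wy":0,"wz":0,"claw":60},{"dx":0,"dy":0,"dz":-4,"wx":0,"wy":0,"wz":0,"claw":60},{"dx":0,"dy":0,"dz":-3.5,"wx":0,"wy":0,"wz":0,"claw":60},{"dx":0,"dy":0,"dz":-2.5,"wx":0,"wy":0,"wz":0,"claw":65},{"dx":0,"dy":0,"dz":0,"wx":0,"wy":0,"wz":0,"claw":66},{"dx":0,"dy":0,"dz":0,"wx":0,"wy":0,"wz":0,"claw":66.4},{"dx":0,"dy":0,"dz":0,"wx":0,"wy":0,"wz":0,"claw":66.5}]' | tail -2;python3 -m handwheel '[{"dx":0,"dy":0,"dz":0,"wx":0,"wy":0,"wz":0,"claw":66.5},{"dx":0,"dy":0,"dz":0,"wx":0,"wy":0,"wz":0,"claw":66.5},{"dx":0,"dy":0,"dz":0,"wx":0,"wy":0,"wz":0,"claw":66.5}]' | tail -2; python3 to.py .468 -.33 .13 .199
```

```text
clock: 38.17
position: [0.5387, 0.0492, 0.0208]
tool_rot: [-3.141, -0.001, 0.2]
force: [-2.7, 1.1, 9.1]
grip_width: 0.0557
finger_force: 19.3
grip_width: 0.0566
finger_force: 0.0
grip_width: 0.0568
finger_force: 0.0
t 39.55 pos [0.5383 0.049  0.1597] rot [3.141 0.    0.2  ] q [-0.79  0.66  0.87  1.92 -0.65  0.87 -0.95] F [0.1 0.2 0. ] w 0.0568 ff 0.0
turn [0.    0.    0.001] now [-14.4   35.76   2.98] after [-14.38  35.77   2.97]
```

Finger force is 0: dropped? Look.

```bash
python3 - <<'E'
from h import *
f=grab('scene','s8'); s=st(); p=proj(f,s['position'])[0].astype(int)
a=f['frame'][max(p[1]-50,0):p[1]+80,p[0]-80:p[0]+80]
cv2.imwrite('pics/s8c.png',cv2.resize(a,None,fx=3.5,fy=3.5,interpolation=cv2.INTER_CUBIC))
E
python3 cs.py top scene wrist
```

```text
t 39.6 pos [0.5383 0.049  0.1597] rot [3.142 0.    0.2  ] q [-0.79  0.66  0.87  1.92 -0.65  0.87 -0.95] F [ 0.6 -0.2  0.2] w 0.0567 ff 0.0
top 0.86 [233.0, 175.4, 23.0, 41.4] c [481.2 -21.5] [110.   56.3] yaw 4.1 stud+ [523.1 -18.5]
top 0.68 [117.4, 162.3, 25.2, 39.3] c [526.3 291.6] [112.7  51. ] yaw 10.0 stud+ [567.6 298.9]
scene 0.94 [239.1, 172.9, 38.8, 24.8] c [485.1 -21.3] [116.3  66.8] yaw 8.4 stud+ [526.6 -15.2]
scene 0.64 [216.3, 118.6, 29.9, 21.3] c [524.5 286.8] [115.8  56.9] yaw 13.3 stud+ [565.4 296.4]
scene 0.56 [234.7, 135.2, 31.2, 20.0] c [553.1 178.3] [120.5  63.9] yaw 14.6 stud+ [593.7 188.9]
wrist 0.84 [0.0, 86.6, 50.0, 116.8] c [530.5 274.2] [ 49.6 116.5] yaw -2.1 stud+ [572.5 272.6]
wrist 0.77 [279.9, 197.4, 68.3, 96.1] c [486.  -21.1] [111.5  57.6] yaw 4.0 stud+ [527.9 -18.1]
wrist 0.62 [90.4, 86.0, 71.2, 115.1] c [555.3 176.1] [110.8  57.5] yaw 16.8 stud+ [595.5 188.3]
```

View pics/s8c.png

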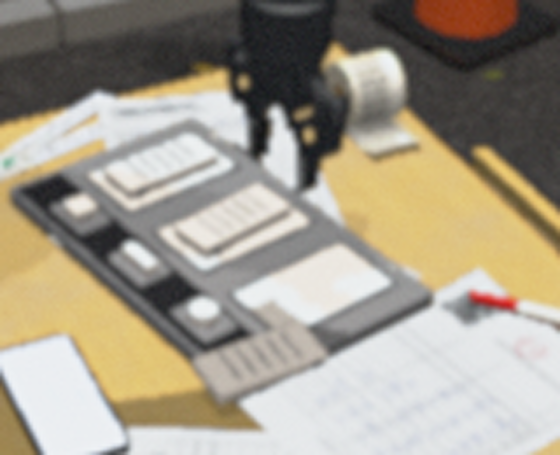

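```bash
python3 - <<'E'
from h import *
f=grab('wrist','w9')
a=f['frame'][150:330,220:400]; b=f['frame']
g=grab('scene')['frame'][150:220,215:305]
o=np.hstack([cv2.resize(a,(540,540),interpolation=cv2.INTER_CUBIC),np.vstack([cv2.resize(g,(260,202),interpolation=cv2.INTER_CUBIC),np.zeros((338,260,3),np.uint8)])])
cv2.imwrite('pics/w9c.png',o)
E
```

```text
(no output)
```

View pics/w9c.png

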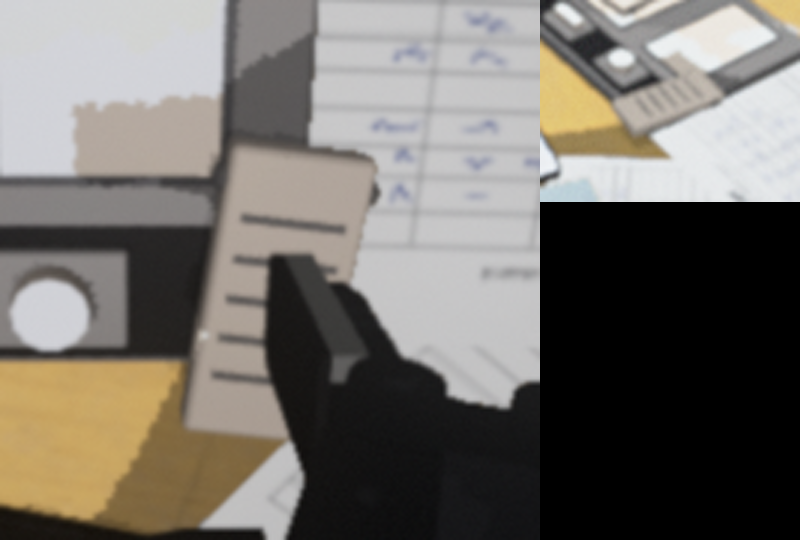

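```bash
python3 -m handwheel '[{"dx":0,"dy":0,"dz":0,"wx":0,"wy":0,"wz":0.125,"claw":100},{"dx":-0.75,"dy":3.3,"dz":0,"wx":0,"wy":0,"wz":0,"claw":100},{"dx":-0.78,"dy":3.3,"dz":2,"wx":0,"wy":0,"wz":0,"claw":100},{"dx":0,"dy":0,"dz":4,"wx":0,"wy":0,"wz":0,"claw":100},{"dx":0,"dy":0,"dz":2.5,"wx":0,"wy":0,"wz":0,"claw":100},{"dx":0,"dy":0,"dz":0,"wx":0,"wy":0,"wz":0,"claw":100}]' | head -4; python3 to.py .528 -.018 .019 .075;  python3 cs.py wrist
```

```text
clock: 40.75
position: [0.5272, -0.0181, 0.0738]
tool_rot: [3.141, 0.002, 0.074]
force: [-0.5, 0.4, -0.0]
t 40.75 pos [ 0.5272 -0.0181  0.0738] rot [3.141e+00 2.000e-03 7.400e-02] q [-0.59  0.76  0.75  2.   -0.81  0.71 -0.82] F [-0.5  0.4 -0. ] w 0.0853 ff 0.0
turn [ 0.     0.002 -0.001] now [ 0.1  -0.01  5.48] after [ 0.08 -0.    5.48]
wrist 0.97 [214.3, 199.3, 82.0, 132.9] c [488.6 -21.7] [109.2  56.5] yaw 4.2 stud+ [530.5 -18.6]
wrist 0.72 [0.5, 119.4, 39.8, 111.8] c [540.6 143. ] [29.  82.5] yaw -9.9 stud+ [582.  135.8]
```

```bash
python3 -m handwheel '[{"dx":0.2,"dy":0.04,"dz":3,"wx":0,"wy":0,"wz":0,"claw":100},{"dx":0,"dy":0,"dz":1.7,"wx":0,"wy":0,"wz":0,"claw":100},{"dx":0,"dy":0,"dz":0.75,"wx":0,"wy":0,"wz":0,"claw":100},{"dx":0,"dy":0,"dz":0,"wx":0,"wy":0,"wz":0,"claw":100}]'; python3 -m handwheel '[{"dx":0,"dy":0,"dz":0,"wx":0,"wy":0,"wz":0,"claw":60},{"dx":0,"dy":0,"dz":0,"wx":0,"wy":0,"wz":0,"claw":60},{"dx":0,"dy":0,"dz":0,"wx":0,"wy":0,"wz":0,"claw":60},{"dx":0,"dy":0,"dz":0,"wx":0,"wy":0,"wz":0,"claw":60}]'
```

```text
clock: 41.35
position: [0.53, -0.0182, 0.0206]
tool_rot: [3.142, 0.0, 0.075]
force: [-0.0, -0.1, -0.2]
grip_width: 0.0855
finger_force: 0.0
clock: 41.85
position: [0.5303, -0.018, 0.0211]
tool_rot: [-3.141, -0.001, 0.075]
force: [-2.0, 0.2, 10.5]
grip_width: 0.0557
finger_force: 18.8
```

```bash
python3 -m handwheel '[{"dx":0,"dy":0,"dz":-1,"wx":0,"wy":0,"wz":0,"claw":60},{"dx":0,"dy":0,"dz":-2,"wx":0,"wy":0,"wz":0,"claw":60},{"dx":0,"dy":0,"dz":-3,"wx":0,"wy":0,"wz":0,"claw":60},{"dx":0,"dy":0,"dz":-3,"wx":0,"wy":0,"wz":0,"claw":60},{"dx":0,"dy":0,"dz":-3,"wx":0,"wy":0,"wz":0,"claw":60}]' | tail -2;python3 -m handwheel '[{"dx":0,"dy":0,"dz":0,"wx":0,"wy":0,"wz":0,"claw":65},{"dx":0,"dy":0,"dz":0,"wx":0,"wy":0,"wz":0,"claw":66},{"dx":0,"dy":0,"dz":0,"wx":0,"wy":0,"wz":0,"claw":66.4},{"dx":0,"dy":0,"dz":0,"wx":0,"wy":0,"wz":0,"claw":66.5},{"dx":0,"dy":0,"dz":0,"wx":0,"wy":0,"wz":0,"claw":66.5},{"dx":0,"dy":0,"dz":0,"wx":0,"wy":0,"wz":0,"claw":66.5},{"dx":0,"dy":0,"dz":0,"wx":0,"wy":0,"wz":0,"claw":60},{"dx":0,"dy":0,"dz":0,"wx":0,"wy":0,"wz":0,"claw":60}]' | tail -2; python3 to.py .592 -.33 .13 .075
```

```text
grip_width: 0.0554
finger_force: 21.5
grip_width: 0.0513
finger_force: 0.0
t 43.48 pos [ 0.53   -0.0181  0.1403] rot [3.142 0.    0.075] q [-0.67  0.68  0.87  1.96 -0.7   0.83 -0.9 ] F [-0.2  0.5 -0.5] w 0.0513 ff 0.0
turn [ 0.  0. -0.] now [ 3.86 31.56  1.03] after [ 3.85 31.56  1.03]
```

```bash
python3 -m handwheel '[{"dx":0,"dy":0,"dz":-3,"wx":0,"wy":0,"wz":0,"claw":100},{"dx":0,"dy":0,"dz":-3,"wx":0,"wy":0,"wz":0,"claw":100},{"dx":0,"dy":0,"dz":0,"wx":0,"wy":0,"wz":0,"claw":100}]' | head -2; python3 cs.py top scene wrist; python3 - <<'E'
from h import *
f=grab('wrist','w10'); g=grab('scene','s10')['frame'][130:230,200:320]
o=np.hstack([cv2.resize(f['frame'][60:380,130:450],(440,440),interpolation=cv2.INTER_CUBIC),np.vstack([cv2.resize(g,(360,300),interpolation=cv2.INTER_CUBIC),np.zeros((140,360,3),np.uint8)])])
cv2.imwrite('pics/w10c.png',o)
E
```

```text
clock: 43.85
position: [0.5308, -0.0182, 0.2018]
top 0.75 [119.9, 165.0, 25.7, 36.6] c [526.9 291. ] [114.8  54.5] yaw 10.0 stud+ [568.3 298.3]
scene 0.94 [239.3, 136.1, 25.3, 21.8] c [553.2 178.1] [112.4  55. ] yaw 14.7 stud+ [593.8 188.7]
scene 0.6 [215.3, 117.4, 32.2, 24.5] c [525.1 286.6] [120.1  66.3] yaw 11.4 stud+ [566.2 294.9]
wrist 0.61 [0.0, 135.8, 22.6, 71.4] c [516.1 258.8] [25.2 83.1] yaw -9.7 stud+ [557.5 251.7]
wrist 0.61 [224.4, 85.0, 56.9, 108.0] c [572.5 -11.5] [110.8  55.1] yaw 11.4 stud+ [613.7  -3.2]
```

View pics/w10c.png

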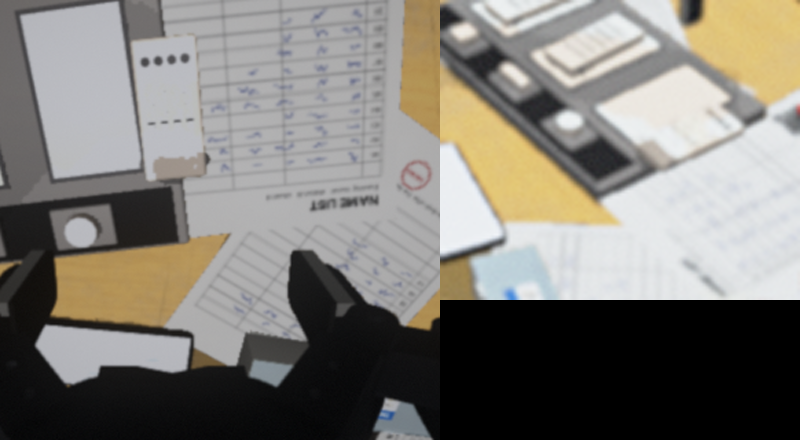

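```bash
python3 -m handwheel '[{"dx":0,"dy":0,"dz":0,"wx":0,"wy":0,"wz":-0.125,"claw":100},{"dx":4.2,"dy":0.17,"dz":2,"wx":0,"wy":0,"wz":0,"claw":100},{"dx":0,"dy":0,"dz":5,"wx":0,"wy":0,"wz":0,"claw":100},{"dx":0,"dy":0,"dz":4,"wx":0,"wy":0,"wz":0,"claw":100},{"dx":0,"dy":0,"dz":0,"wx":0,"wy":0,"wz":0,"claw":100}]' | head -2; python3 cs.py wrist top; python3 to.py .572 -.011 .022 .199
```

```text
clock: 44.88
position: [0.57, -0.0117, 0.0883]
wrist 0.83 [0.0, 118.0, 16.7, 72.3] c [576.2 169. ] [13.6 53.2] yaw -2.5 stud+ [618.2 167.2]
wrist 0.63 [219.0, 134.7, 79.8, 140.0] c [572.3 -11.6] [110.9  56. ] yaw 11.3 stud+ [613.5  -3.4]
top 0.91 [147.8, 138.1, 26.9, 38.0] c [594.8 208.8] [114.   52.1] yaw 13.1 stud+ [635.7 218.3]
top 0.84 [119.0, 160.9, 22.5, 41.2] c [528.1 291.8] [114.2  53.2] yaw 9.8 stud+ [569.5 298.9]
t 45.08 pos [ 0.5723 -0.0115  0.092 ] rot [ 3.141e+00 -2.000e-03  2.000e-01] q [-0.58  0.78  0.76  1.88 -0.75  0.79 -0.79] F [ 0.5 -0.6  0.9] w 0.085 ff 0.0
turn [ 0.    -0.002  0.001] now [-0.03 -0.06  7.  ] after [-0.02 -0.06  7.  ]
```

```bash
python3 -m handwheel '[{"dx":0,"dy":0,"dz":4,"wx":0,"wy":0,"wz":0,"claw":100},{"dx":0,"dy":0,"dz":2,"wx":0,"wy":0,"wz":0,"claw":100},{"dx":0,"dy":0,"dz":1,"wx":0,"wy":0,"wz":0,"claw":100},{"dx":0,"dy":0,"dz":0,"wx":0,"wy":0,"wz":0,"claw":100}]' 30; python3 -m handwheel '[{"dx":0,"dy":0,"dz":0,"wx":0,"wy":0,"wz":0,"claw":50},{"dx":0,"dy":0,"dz":0,"wx":0,"wy":0,"wz":0,"claw":50},{"dx":0,"dy":0,"dz":0,"wx":0,"wy":0,"wz":0,"claw":50},{"dx":0,"dy":0,"dz":0,"wx":0,"wy":0,"wz":0,"claw":50},{"dx":0,"dy":0,"dz":0,"wx":0,"wy":0,"wz":0,"claw":50}]'; python3 -m handwheel '[{"dx":0,"dy":0,"dz":-1,"wx":0,"wy":0,"wz":0,"claw":50},{"dx":0,"dy":0,"dz":-2,"wx":0,"wy":0,"wz":0,"claw":50},{"dx":0,"dy":0,"dz":-2,"wx":0,"wy":0,"wz":0,"claw":50},{"dx":0,"dy":0,"dz":0,"wx":0,"wy":0,"wz":0,"claw":50}]'; python3 to.py .54 -.33 .06 .199
```

```text
clock: 45.58
position: [0.5716, -0.0116, 0.0206]
tool_rot: [3.141, -0.0, 0.2]
force: [-0.3, -0.6, 0.1]
grip_width: 0.0853
finger_force: 0.0
clock: 46.2
position: [0.5719, -0.0115, 0.0211]
tool_rot: [3.142, -0.001, 0.2]
force: [-1.4, 0.6, 8.5]
grip_width: 0.0493
finger_force: 29.8
clock: 46.7
position: [0.5724, -0.0113, 0.0724]
tool_rot: [3.141, -0.003, 0.2]
force: [-0.7, 0.5, -0.6]
grip_width: 0.0494
finger_force: 32.2
t 46.7 pos [ 0.5724 -0.0113  0.0724] rot [ 3.141e+00 -3.000e-03  2.000e-01] q [-0.56  0.8   0.73  1.89 -0.77  0.76 -0.76] F [-0.7  0.5 -0.6] w 0.0494 ff 32.2
turn [ 0.    -0.003  0.001] now [-9.51 30.59  1.22] after [-9.48 30.6   1.24]
```

```bash
python3 -m handwheel '[{"dx":-1.58,"dy":5.1,"dz":0,"wx":0,"wy":0,"wz":0,"claw":50},{"dx":-1.58,"dy":5.1,"dz":0,"wx":0,"wy":0,"wz":0,"claw":50},{"dx":-1.58,"dy":5.1,"dz":0,"wx":0,"wy":0,"wz":0,"claw":50},{"dx":-1.58,"dy":5.1,"dz":0,"wx":0,"wy":0,"wz":0,"claw":50},{"dx":-1.58,"dy":5.1,"dz":0,"wx":0,"wy":0,"wz":0,"claw":50},{"dx":-1.58,"dy":5.1,"dz":0,"wx":0,"wy":0,"wz":0,"claw":50},{"dx":0,"dy":0,"dz":3,"wx":0,"wy":0,"wz":0,"claw":50},{"dx":0,"dy":0,"dz":0,"wx":0,"wy":0,"wz":0,"claw":50}]' | head -4; python3 to.py .54 -.33 .003 .199
```

```text
clock: 47.7
position: [0.5381, -0.3296, 0.0387]
tool_rot: [-3.139, 0.002, 0.199]
force: [0.3, 0.5, -0.6]
t 47.7 pos [ 0.5381 -0.3296  0.0387] rot [-3.139e+00  2.000e-03  1.990e-01] q [ 0.05  0.9   0.65  1.73 -0.74  0.78 -0.3 ] F [ 0.3  0.5 -0.6] w 0.0493 ff 32.2
turn [-0.002  0.002  0.   ] now [0.19 0.09 3.57] after [0.18 0.08 3.57]
```

```bash
python3 -m handwheel '[{"dx":0,"dy":0,"dz":2,"wx":0,"wy":0,"wz":0,"claw":50},{"dx":0,"dy":0,"dz":1.2,"wx":0,"wy":0,"wz":0,"claw":50},{"dx":0,"dy":0,"dz":0.5,"wx":0,"wy":0,"wz":0,"claw":50},{"dx":0,"dy":0,"dz":0,"wx":0,"wy":0,"wz":0,"claw":100},{"dx":0,"dy":0,"dz":0,"wx":0,"wy":0,"wz":0,"claw":100},{"dx":0,"dy":0,"dz":0,"wx":0,"wy":0,"wz":0,"claw":100},{"dx":0,"dy":0,"dz":-4,"wx":0,"wy":0,"wz":0,"claw":100},{"dx":0,"dy":0,"dz":-6,"wx":0,"wy":0,"wz":0,"claw":100}]' | head -5; python3 cs.py wrist top scene; python3 to.py .554 .20 .15 .199
```

```text
clock: 48.7
position: [0.5386, -0.3298, 0.1036]
tool_rot: [-3.14, 0.002, 0.2]
force: [0.5, 0.2, 1.4]
grip_width: 0.0853
wrist 0.87 [222.2, 132.8, 67.8, 126.2] c [ 538.8 -329. ] [111.1  55.7] yaw 10.2 stud+ [ 580.1 -321.6]
top 0.69 [150.6, 134.2, 27.3, 40.1] c [595.  209.5] [113.4  52.6] yaw 16.3 stud+ [635.3 221.3]
top 0.66 [119.2, 164.3, 23.4, 36.3] c [527.6 291.4] [113.2  54. ] yaw 10.0 stud+ [569.  298.7]
scene 0.91 [307.2, 239.3, 42.1, 30.5] c [ 536.2 -329.4] [115.7  56.4] yaw 10.4 stud+ [ 577.5 -321.9]
scene 0.87 [241.8, 127.6, 33.5, 18.7] c [592.9 208. ] [115.1  58.2] yaw 12.1 stud+ [633.9 216.8]
scene 0.79 [213.8, 116.7, 32.9, 24.9] c [525.2 286.4] [117.3  62.9] yaw 13.9 stud+ [566.  296.5]
t 49.0 pos [ 0.5391 -0.3297  0.1028] rot [-3.141  0.     0.2  ] q [ 0.01  0.82  0.72  1.71 -0.68  0.88 -0.34] F [ 0.2  0.2 -0.7] w 0.0858 ff 0.0
turn [-0.001  0.     0.001] now [ 11.98 -51.62  -4.69] after [ 11.93 -51.63  -4.72]
```

```bash
python3 -m handwheel '[{"dx":1.2,"dy":-4.6,"dz":0,"wx":0,"wy":0,"wz":0,"claw":100},{"dx":1.2,"dy":-5.2,"dz":0,"wx":0,"wy":0,"wz":0,"claw":100},{"dx":1.2,"dy":-5.2,"dz":0,"wx":0,"wy":0,"wz":0,"claw":100},{"dx":1.2,"dy":-5.2,"dz":0,"wx":0,"wy":0,"wz":0,"claw":100},{"dx":1.2,"dy":-5.2,"dz":0,"wx":0,"wy":0,"wz":0,"claw":100},{"dx":1.2,"dy":-5.2,"dz":0,"wx":0,"wy":0,"wz":0,"claw":100},{"dx":1.2,"dy":-5.2,"dz":0,"wx":0,"wy":0,"wz":0,"claw":100},{"dx":1.2,"dy":-5.2,"dz":0,"wx":0,"wy":0,"wz":0,"claw":100}]' 20| head -2;  python3 -m handwheel '[{"dx":1.2,"dy":-5.2,"dz":0,"wx":0,"wy":0,"wz":0,"claw":100},{"dx":1.2,"dy":-4.8,"dz":0,"wx":0,"wy":0,"wz":0,"claw":100},{"dx":0,"dy":0,"dz":1,"wx":0,"wy":0,"wz":-0.05,"claw":100},{"dx":0,"dy":0,"dz":0,"wx":0,"wy":0,"wz":0,"claw":100},{"dx":0,"dy":0,"dz":0,"wx":0,"wy":0,"wz":0,"claw":100}]' | head -2; python3 cs.py wrist; python3 to.py .554 .198 .018 .25
```

```text
clock: 50.0
position: [0.5514, 0.0924, 0.1024]
clock: 50.62
position: [0.5557, 0.1926, 0.0932]
wrist 0.62 [80.1, 135.7, 79.4, 140.4] c [531.6 290.5] [112.6  54.6] yaw 9.6 stud+ [573.  297.4]
wrist 0.62 [209.1, 65.1, 76.3, 158.1] c [598.2 209. ] [110.6  56.5] yaw 16.4 stud+ [638.5 220.9]
t 50.73 pos [0.5559 0.1927 0.0935] rot [ 3.141 -0.     0.248] q [-0.94  0.81  0.78  1.83 -0.76  0.83 -1.09] F [-0.6  0.1 -0.1] w 0.0857 ff 0.0
turn [ 0.    -0.    -0.002] now [-0.05 -0.56  7.55] after [-0.05 -0.55  7.55]
```

```bash
python3 -m handwheel '[{"dx":0.2,"dy":-0.4,"dz":0,"wx":0,"wy":0,"wz":-0.03,"claw":100},{"dx":0,"dy":0,"dz":4,"wx":0,"wy":0,"wz":0,"claw":100},{"dx":0,"dy":0,"dz":2.3,"wx":0,"wy":0,"wz":0,"claw":100},{"dx":0,"dy":0,"dz":0.9,"wx":0,"wy":0,"wz":0,"claw":100},{"dx":0,"dy":0,"dz":0.35,"wx":0,"wy":0,"wz":0,"claw":100},{"dx":0,"dy":0,"dz":0,"wx":0,"wy":0,"wz":0,"claw":100}]'; python3 -m handwheel '[{"dx":0,"dy":0,"dz":0,"wx":0,"wy":0,"wz":0,"claw":60},{"dx":0,"dy":0,"dz":0,"wx":0,"wy":0,"wz":0,"claw":60},{"dx":0,"dy":0,"dz":0,"wx":0,"wy":0,"wz":0,"claw":60},{"dx":0,"dy":0,"dz":0,"wx":0,"wy":0,"wz":0,"claw":60}]'
```

```text
clock: 51.48
position: [0.557, 0.198, 0.0184]
tool_rot: [-3.141, -0.001, 0.28]
force: [0.4, 0.2, -0.6]
grip_width: 0.0852
finger_force: 0.0
clock: 51.98
position: [0.5569, 0.1981, 0.0186]
tool_rot: [-3.141, -0.001, 0.28]
force: [-1.9, 0.2, 11.2]
grip_width: 0.0556
finger_force: 19.0
```

Lift a little tight, then loosen in small steps while still low.

```bash
python3 -m handwheel '[{"dx":0,"dy":0,"dz":-1,"wx":0,"wy":0,"wz":0,"claw":60},{"dx":0,"dy":0,"dz":-2,"wx":0,"wy":0,"wz":0,"claw":60},{"dx":0,"dy":0,"dz":-3,"wx":0,"wy":0,"wz":0,"claw":60},{"dx":0,"dy":0,"dz":-3,"wx":0,"wy":0,"wz":0,"claw":60},{"dx":0,"dy":0,"dz":-1.8,"wx":0,"wy":0,"wz":0,"claw":60}]' | tail -2;python3 -m handwheel '[{"dx":0,"dy":0,"dz":0,"wx":0,"wy":0,"wz":0,"claw":65},{"dx":0,"dy":0,"dz":0,"wx":0,"wy":0,"wz":0,"claw":65.5},{"dx":0,"dy":0,"dz":0,"wx":0,"wy":0,"wz":0,"claw":65.5}]' | tail -2; python3 -m handwheel '[{"dx":0,"dy":0,"dz":0,"wx":0,"wy":0,"wz":0,"claw":66},{"dx":0,"dy":0,"dz":0,"wx":0,"wy":0,"wz":0,"claw":66}]' | tail -2; python3 -m handwheel '[{"dx":0,"dy":0,"dz":0,"wx":0,"wy":0,"wz":0,"claw":66.2},{"dx":0,"dy":0,"dz":0,"wx":0,"wy":0,"wz":0,"claw":66.2}]' | tail -2; python3 cs.py scene
```

```text
grip_width: 0.055
finger_force: 21.5
grip_width: 0.0559
finger_force: 15.1
grip_width: 0.0566
finger_force: 10.0
grip_width: 0.0567
finger_force: 7.4
scene 0.89 [306.9, 238.6, 45.3, 29.8] c [ 535.5 -329.2] [118.5  58.8] yaw 9.4 stud+ [ 576.9 -322.3]
scene 0.72 [244.2, 110.6, 19.4, 28.1] c [608.8 292.5] [194.8  39. ] yaw 77.1 stud+ [618.1 333.5]
scene 0.64 [210.9, 118.5, 37.9, 21.6] c [525.6 286.1] [115.7  59.5] yaw 9.6 stud+ [567.  293.1]
scene 0.44 [187.0, 118.2, 120.4, 77.8] c [518.9 147.4] [240.2 383.3] yaw -77.9 stud+ [527.7 106.4]
```

```bash
cat > hang.py <<'E'
from h import *
f=grab('scene'); s=st(); a=s['tool_rot'][2]
ms=optics.masks_of('cassette0','scene'); p0=proj(f,s['position']-[0,0,.03])[0]
m=min([q for q in ms if q['region'].sum()<1500],key=lambda q:np.hypot(q['rect'][0]+q['rect'][2]/2-p0[0],q['rect'][1]+q['rect'][3]/2-p0[1]))
print('mask',m['p'],m['rect'])
X=np.array([np.cos(a),np.sin(a),0]);Y=np.array([-np.sin(a),np.cos(a),0]);Z=np.array([0,0,1.]);S=s['position']+[0,0,.007]
for th in range(-90,91,15): # body direction: -90 = tool -x, 0 = down, 90 = tool +x
    t=np.radians(th); b=np.sin(t)*X-np.cos(t)*Z; n=np.cos(t)*X+np.sin(t)*Z
    P=np.array([S+b*l+Y*w+n*h for l in(-.013,.097) for w in(-.025,.025) for h in(-.007,.007)]); q=proj(f,P)
    print(th,np.round(np.r_[q.min(0),np.ptp(q,axis=0)],1), end=' ')
    r=np.zeros((384,512),np.uint8); cv2.fillConvexPoly(r,cv2.convexHull(q.astype(np.float32)).astype(np.int32),1); print('IoU',round((r&m['region']).sum()/(r|m['region']).sum(),2))
E
python3 hang.py
```

```text
t 53.62 pos [0.5567 0.1979 0.1258] rot [-3.142 -0.     0.28 ] q [-0.96  0.77  0.81  1.81 -0.71  0.88 -1.1 ] F [-0.  -0.3  0.4] w 0.0564 ff 7.4
mask 0.76 [245.3, 108.4, 15.6, 32.1]
-90 [221.4 108.7  36.2  22.4] IoU 0.17
-75 [222.  108.1  35.9  28.9] IoU 0.17
-60 [224.1 107.8  33.8  33.7] IoU 0.18
-45 [227.6 107.7  30.3  36.5] IoU 0.2
-30 [232.1 107.9  25.4  37.3] IoU 0.23
-15 [237.3 108.   19.7  37.1] IoU 0.29
0 [242.8 107.7  13.5  35.7] IoU 0.39
15 [242.  107.7  19.2  32.5] IoU 0.67
30 [241.5 108.   24.7  27.5] IoU 0.54
45 [241.1 108.6  29.3  21.2] IoU 0.19
60 [241.  109.4  32.6  14. ] IoU 0.17
75 [241.1 106.7  34.5  13.8] IoU 0.16
90 [241.4 100.1  34.9  21.3] IoU 0.15
```

```bash
python3 -m handwheel '[{"dx":0,"dy":0,"dz":0,"wx":0,"wy":0,"wz":0,"claw":66.4},{"dx":0,"dy":0,"dz":0,"wx":0,"wy":0,"wz":0,"claw":66.4},{"dx":0,"dy":0,"dz":0,"wx":0,"wy":0,"wz":0,"claw":66.4}]' | tail -2; python3 -m handwheel '[{"dx":0,"dy":0,"dz":0,"wx":0,"wy":0,"wz":0,"claw":60},{"dx":0,"dy":0,"dz":0,"wx":0,"wy":0,"wz":0,"claw":60}]' | tail -2;python3 hang.py | grep -E 'mask|^(-15|0|15|30)'; python3 to.py .469 -.2324 .15 .199
```

```text
grip_width: 0.0567
finger_force: 5.9
grip_width: 0.0555
finger_force: 21.3
mask 0.7 [245.4, 111.7, 14.7, 26.1]
-15 [237.3 108.   19.7  37.1] IoU 0.21
0 [242.8 107.7  13.5  35.7] IoU 0.29
15 [242.  107.7  19.2  32.5] IoU 0.52
30 [241.5 108.   24.7  27.5] IoU 0.49
t 54.4 pos [0.5566 0.1979 0.1258] rot [-3.142  0.     0.28 ] q [-0.96  0.77  0.81  1.81 -0.71  0.88 -1.1 ] F [-0.4  0.2 -0.7] w 0.0556 ff 21.3
turn [-0.     0.     0.081] now [-20.3   38.94  -2.42] after [-17.1   40.45  -2.42]
```

```bash
python3 -m handwheel '[{"dx":0,"dy":0,"dz":-2.5,"wx":0,"wy":0,"wz":0.08,"claw":60},{"dx":-2.14,"dy":5.06,"dz":0,"wx":0,"wy":0,"wz":0,"claw":60},{"dx":-2.14,"dy":5.06,"dz":0,"wx":0,"wy":0,"wz":0,"claw":60},{"dx":-2.14,"dy":5.06,"dz":0,"wx":0,"wy":0,"wz":0,"claw":60},{"dx":-2.14,"dy":5.06,"dz":0,"wx":0,"wy":0,"wz":0,"claw":60},{"dx":-2.14,"dy":5.06,"dz":0,"wx":0,"wy":0,"wz":0,"claw":60},{"dx":-2.14,"dy":5.06,"dz":0,"wx":0,"wy":0,"wz":0,"claw":60},{"dx":-2.14,"dy":5.06,"dz":0,"wx":0,"wy":0,"wz":0,"claw":60}]' | tail -2; python3 -m handwheel '[{"dx":-2.14,"dy":5.06,"dz":0,"wx":0,"wy":0,"wz":0,"claw":60},{"dx":0,"dy":0,"dz":2,"wx":0,"wy":0,"wz":0,"claw":60},{"dx":0,"dy":0,"dz":2.4,"wx":0,"wy":0,"wz":0,"claw":60},{"dx":0,"dy":0,"dz":0,"wx":0,"wy":0,"wz":0,"claw":66.2},{"dx":0,"dy":0,"dz":0,"wx":0,"wy":0,"wz":0,"claw":66.5},{"dx":0,"dy":0,"dz":0,"wx":0,"wy":0,"wz":0,"claw":66.5},{"dx":0,"dy":0,"dz":0,"wx":0,"wy":0,"wz":0,"claw":66.5}]' | tail -2;python3 hang.py | grep -E 'mask|^(-15|0|15|30)|-30'; python3 to.py .469 -.2324 .09 .199
```

```text
grip_width: 0.055
finger_force: 21.6
grip_width: 0.0565
finger_force: 5.2
mask 0.55 [284.5, 202.7, 21.0, 32.3]
-30 [267.5 200.3  33.8  45.7] IoU 0.21
-15 [273.9 199.9  26.8  45.1] IoU 0.26
0 [280.8 199.7  19.1  42.4] IoU 0.35
15 [282.  199.9  21.7  37.7] IoU 0.65
30 [281.2 200.4  29.   31.3] IoU 0.41
t 56.38 pos [ 0.4693 -0.2327  0.1071] rot [ 3.141 -0.     0.2  ] q [-0.17  0.68  0.75  2.   -0.69  0.73 -0.37] F [ 0.4 -0.2 -0.2] w 0.0565 ff 5.2
turn [ 0.    -0.     0.001] now [-0.03 -0.04  1.71] after [-0.03 -0.04  1.71]
```

```bash
python3 -m handwheel '[{"dx":0,"dy":0,"dz":1.5,"wx":0,"wy":0,"wz":0,"claw":66.4},{"dx":0.3,"dy":0,"dz":0.4,"wx":0,"wy":0,"wz":0,"claw":66.4},{"dx":1.2,"dy":0,"dz":0.05,"wx":0,"wy":0,"wz":0,"claw":66.4},{"dx":1.3,"dy":0,"dz":0.1,"wx":0,"wy":0,"wz":0,"claw":66.4},{"dx":1.2,"dy":0,"dz":0.1,"wx":0,"wy":0,"wz":0,"claw":66.4},{"dx":1.2,"dy":0,"dz":0.4,"wx":0,"wy":0,"wz":0,"claw":66.4},{"dx":0,"dy":0,"dz":0,"wx":0,"wy":0,"wz":0,"claw":66.4}]'; python3 hang.py | grep -E 'IoU|mask'
```

```text
clock: 57.25
position: [0.5216, -0.2226, 0.0812]
tool_rot: [3.141, -0.001, 0.201]
force: [0.9, -1.6, 4.8]
grip_width: 0.0568
finger_force: 4.5
mask 0.81 [292.4, 197.8, 19.1, 42.3]
-90 [271.3 199.8  44.3  32. ] IoU 0.3
-75 [271.6 199.3  44.   38.3] IoU 0.36
-60 [273.5 199.1  42.3  42.5] IoU 0.41
-45 [277.2 199.2  38.6  44.4] IoU 0.49
-30 [282.2 199.6  33.3  44.2] IoU 0.62
-15 [288.2 199.2  26.8  43.7] IoU 0.77
0 [294.7 199.1  19.5  41.1] IoU 0.61
15 [296.6 199.2  20.4  36.5] IoU 0.36
30 [295.9 199.7  27.4  30.3] IoU 0.21
45 [295.3 200.4  33.5  22.8] IoU 0.17
60 [295.1 201.4  38.3  14.8] IoU 0.18
75 [295.1 194.6  41.4  22.6] IoU 0.18
90 [295.4 187.7  42.7  30.3] IoU 0.17
```

```bash
python3 -m handwheel '[{"dx":1.3,"dy":0,"dz":0.4,"wx":0,"wy":0,"wz":0,"claw":66.4},{"dx":1.2,"dy":0,"dz":0.7,"wx":0,"wy":0,"wz":0,"claw":66.4},{"dx":1,"dy":0,"dz":0.9,"wx":0,"wy":0,"wz":0,"claw":66.4},{"dx":0.9,"dy":0,"dz":1,"wx":0,"wy":0,"wz":0,"claw":66.4},{"dx":0,"dy":0,"dz":0,"wx":0,"wy":0,"wz":0,"claw":66.4}]'; python3 hang.py | grep -E 'IoU|mask' | head -7
```

```text
clock: 57.98
position: [0.563, -0.2133, 0.0501]
tool_rot: [-3.141, 0.002, 0.2]
force: [0.1, 0.2, -0.2]
grip_width: 0.0567
finger_force: 3.6
mask 0.63 [289.6, 198.5, 31.3, 40.3]
-90 [282.9 201.6  42.8  31.1] IoU 0.63
-75 [283.1 201.1  42.5  37.1] IoU 0.74
-60 [284.9 200.9  41.1  41.2] IoU 0.75
-45 [288.2 201.   37.7  43. ] IoU 0.63
-30 [292.9 201.4  32.7  42.8] IoU 0.55
-15 [298.6 201.   26.6  42.3] IoU 0.4
```

```bash
python3 -m handwheel '[{"dx":0.6,"dy":0,"dz":0.9,"wx":0,"wy":0,"wz":0,"claw":66.4},{"dx":0.5,"dy":0,"dz":1.1,"wx":0,"wy":0,"wz":0,"claw":66.4},{"dx":0.3,"dy":0,"dz":1.2,"wx":0,"wy":0,"wz":0,"claw":66.4},{"dx":0.2,"dy":0,"dz":1.2,"wx":0,"wy":0,"wz":0,"claw":66.4},{"dx":0,"dy":0,"dz":0.4,"wx":0,"wy":0,"wz":0,"claw":66.4},{"dx":0,"dy":0,"dz":0,"wx":0,"wy":0,"wz":0,"claw":66.4}]' | head -4;  python3 -m handwheel '[{"dx":0,"dy":0,"dz":0,"wx":0,"wy":0,"wz":0,"claw":100},{"dx":0,"dy":0,"dz":0,"wx":0,"wy":0,"wz":0,"claw":100},{"dx":0,"dy":0,"dz":0,"wx":0,"wy":0,"wz":0,"claw":100},{"dx":0,"dy":0,"dz":-4,"wx":0,"wy":0,"wz":0,"claw":100},{"dx":0,"dy":0,"dz":-6,"wx":0,"wy":0,"wz":0,"claw":100},{"dx":0,"dy":0,"dz":0,"wx":0,"wy":0,"wz":0,"claw":100}]' | head -2; python3 cs.py top scene wrist; python3 to.py .4905 .2825 .10 .19
```

```text
clock: 58.82
position: [0.5786, -0.2107, 0.003]
tool_rot: [-3.141, 0.001, 0.199]
force: [-0.6, 0.5, 0.3]
clock: 59.58
position: [0.5807, -0.2115, 0.1073]
top 0.85 [341.4, 158.6, 24.7, 38.4] c [ 530.  -327.7] [96.9 51.9] yaw 10.6 stud+ [ 571.3 -320. ]
top 0.8 [117.0, 162.2, 26.3, 41.6] c [527.4 291.2] [114.8  54.2] yaw 10.0 stud+ [568.8 298.5]
scene 0.98 [308.2, 239.5, 42.3, 29.8] c [ 535.2 -328.1] [114.   54.3] yaw 10.9 stud+ [ 576.4 -320.1]
scene 0.96 [288.1, 213.6, 38.9, 29.1] c [ 538.6 -215. ] [118.   62.2] yaw 8.0 stud+ [ 580.2 -209.2]
scene 0.9 [212.5, 117.2, 34.4, 23.3] c [523.8 287.2] [113.8  67.1] yaw 10.4 stud+ [565.1 294.8]
wrist 0.74 [338.0, 207.0, 71.9, 110.1] c [ 560.  -324.6] [71.4 53.3] yaw 10.2 stud+ [ 601.4 -317.1]
wrist 0.66 [221.5, 180.8, 65.4, 113.8] c [ 540.  -216.4] [112.7  56.2] yaw 7.9 stud+ [ 581.6 -210.7]
t 59.88 pos [ 0.5785 -0.2105  0.1024] rot [-3.141e+00  1.000e-03  2.000e-01] q [-0.22  0.81  0.74  1.75 -0.7   0.87 -0.52] F [ 1.   0.2 -0.4] w 0.0856 ff 0.0
turn [-0.001  0.001  0.01 ] now [  1.16 -50.06   0.26] after [  0.67 -50.07   0.24]
```

```bash
python3 -m handwheel '[{"dx":0.1,"dy":-4.6,"dz":0,"wx":0,"wy":0,"wz":0,"claw":100},{"dx":0.12,"dy":-5.2,"dz":0,"wx":0,"wy":0,"wz":0,"claw":100},{"dx":0.12,"dy":-5.2,"dz":0,"wx":0,"wy":0,"wz":0,"claw":100},{"dx":0.12,"dy":-5.2,"dz":0,"wx":0,"wy":0,"wz":0,"claw":100},{"dx":0.12,"dy":-5.2,"dz":0,"wx":0,"wy":0,"wz":0,"claw":100},{"dx":0.12,"dy":-5.2,"dz":0,"wx":0,"wy":0,"wz":0,"claw":100},{"dx":0.12,"dy":-5.2,"dz":0,"wx":0,"wy":0,"wz":0,"claw":100},{"dx":0.12,"dy":-5.2,"dz":0,"wx":0,"wy":0,"wz":0,"claw":100}]' | head -2;  python3 -m handwheel '[{"dx":0.12,"dy":-5.2,"dz":0,"wx":0,"wy":0,"wz":0,"claw":100},{"dx":0.1,"dy":-3.9,"dz":0,"wx":0,"wy":0,"wz":0,"claw":100},{"dx":0,"dy":0,"dz":1,"wx":0,"wy":0,"wz":0,"claw":100},{"dx":0,"dy":0,"dz":0,"wx":0,"wy":0,"wz":0,"claw":100},{"dx":0,"dy":0,"dz":0,"wx":0,"wy":0,"wz":0,"claw":100}]' | head -2; python3 cs.py wrist; python3 to.py .4905 .283 .018 .19
```

```text
clock: 60.88
position: [0.5061, 0.1946, 0.1028]
clock: 61.5
position: [0.4913, 0.2814, 0.0933]
wrist 0.65 [212.2, 75.5, 78.3, 157.2] c [530.4 291.4] [110.2  56.1] yaw 10.4 stud+ [571.7 298.9]
t 61.6 pos [0.4913 0.2818 0.0935] rot [ 3.142 -0.     0.198] q [-1.16  0.79  0.81  1.89 -0.79  0.81 -1.28] F [-0.3  1.1  0.5] w 0.0852 ff 0.0
turn [ 0.    -0.     0.008] now [-0.06 -0.14  7.55] after [-0.06 -0.13  7.55]
```

```bash
python3 -m handwheel '[{"dx":-0.12,"dy":-0.2,"dz":0,"wx":0,"wy":0,"wz":0.01,"claw":100},{"dx":0,"dy":0,"dz":4,"wx":0,"wy":0,"wz":0,"claw":100},{"dx":0,"dy":0,"dz":2.3,"wx":0,"wy":0,"wz":0,"claw":100},{"dx":0,"dy":0,"dz":0.9,"wx":0,"wy":0,"wz":0,"claw":100},{"dx":0,"dy":0,"dz":0.35,"wx":0,"wy":0,"wz":0,"claw":100},{"dx":0,"dy":0,"dz":0,"wx":0,"wy":0,"wz":0,"claw":100}]'|head -4; python3 -m handwheel '[{"dx":0,"dy":0,"dz":0,"wx":0,"wy":0,"wz":0,"claw":60},{"dx":0,"dy":0,"dz":0,"wx":0,"wy":0,"wz":0,"claw":60},{"dx":0,"dy":0,"dz":0,"wx":0,"wy":0,"wz":0,"claw":60},{"dx":0,"dy":0,"dz":0,"wx":0,"wy":0,"wz":0,"claw":60}]'
```

```text
clock: 62.35
position: [0.4896, 0.2846, 0.0184]
tool_rot: [-3.141, -0.001, 0.19]
force: [-0.7, 0.2, 0.2]
clock: 62.85
position: [0.4896, 0.2847, 0.0186]
tool_rot: [-3.141, -0.001, 0.19]
force: [-3.0, -0.9, 11.6]
grip_width: 0.0559
finger_force: 18.9
```

```bash
python3 -m handwheel '[{"dx":0,"dy":0,"dz":-1,"wx":0,"wy":0,"wz":0,"claw":60},{"dx":0,"dy":0,"dz":-2,"wx":0,"wy":0,"wz":0,"claw":60},{"dx":0,"dy":0,"dz":-3,"wx":0,"wy":0,"wz":0,"claw":60},{"dx":0,"dy":0,"dz":-3,"wx":0,"wy":0,"wz":0,"claw":60},{"dx":0,"dy":0,"dz":-1.8,"wx":0,"wy":0,"wz":0,"claw":60}]' | tail -2;python3 -m handwheel '[{"dx":0,"dy":0,"dz":0,"wx":0,"wy":0,"wz":0,"claw":65.5},{"dx":0,"dy":0,"dz":0,"wx":0,"wy":0,"wz":0,"claw":66},{"dx":0,"dy":0,"dz":0,"wx":0,"wy":0,"wz":0,"claw":66}]' | tail -2; python3 -m handwheel '[{"dx":0,"dy":0,"dz":0,"wx":0,"wy":0,"wz":0,"claw":66.3},{"dx":0,"dy":0,"dz":0,"wx":0,"wy":0,"wz":0,"claw":66.3},{"dx":0,"dy":0,"dz":0,"wx":0,"wy":0,"wz":0,"claw":66.3},{"dx":0,"dy":0,"dz":0,"wx":0,"wy":0,"wz":0,"claw":60}]' | tail -2;  python3 hang.py | grep -E 'IoU|mask' | tail -9;python3 to.py .469 -.1205 .155 .199
```

```text
grip_width: 0.0555
finger_force: 21.5
grip_width: 0.0565
finger_force: 10.3
grip_width: 0.0558
finger_force: 21.4
-30 [203.5  99.9  23.8  36.4] IoU 0.19
-15 [209.2 100.1  17.4  36.3] IoU 0.27
0 [214.   99.8  12.7  35.4] IoU 0.43
15 [213.2  99.7  19.4  32.6] IoU 0.68
30 [212.7 100.   25.3  28.1] IoU 0.26
45 [212.3 100.5  30.   22.2] IoU 0.12
60 [212.2 101.2  33.4  15.3] IoU 0.11
75 [212.3 100.   35.1  12.3] IoU 0.11
90 [212.6  93.5  35.3  19.7] IoU 0.1
t 64.45 pos [0.4893 0.2845 0.1258] rot [-3.142 -0.     0.19 ] q [-1.19  0.75  0.86  1.88 -0.75  0.87 -1.33] F [ 0.2 -0.  -0.8] w 0.0553 ff 21.4
turn [-0.    -0.    -0.009] now [-9.63 39.39 -2.92] after [-10.    39.3   -2.92]
```

Same ~15° hang. Transport to the start point.

```bash
python3 -m handwheel '[{"dx":0,"dy":0,"dz":-2.9,"wx":0,"wy":0,"wz":-0.01,"claw":60},{"dx":-1.2,"dy":4.4,"dz":0,"wx":0,"wy":0,"wz":0,"claw":60},{"dx":-1.25,"dy":5,"dz":0,"wx":0,"wy":0,"wz":0,"claw":60},{"dx":-1.25,"dy":5,"dz":0,"wx":0,"wy":0,"wz":0,"claw":60},{"dx":-1.25,"dy":5,"dz":0,"wx":0,"wy":0,"wz":0,"claw":60},{"dx":-1.25,"dy":5,"dz":0,"wx":0,"wy":0,"wz":0,"claw":60},{"dx":-1.25,"dy":5,"dz":0,"wx":0,"wy":0,"wz":0,"claw":60},{"dx":-1.25,"dy":5,"dz":0,"wx":0,"wy":0,"wz":0,"claw":60}]' | tail -2; python3 -m handwheel '[{"dx":-1.25,"dy":4.9,"dz":0,"wx":0,"wy":0,"wz":0,"claw":60},{"dx":0,"dy":0,"dz":0,"wx":0,"wy":0,"wz":0,"claw":60},{"dx":0,"dy":0,"dz":2.4,"wx":0,"wy":0,"wz":0,"claw":60},{"dx":0,"dy":0,"dz":2.4,"wx":0,"wy":0,"wz":0,"claw":60},{"dx":0,"dy":0,"dz":0,"wx":0,"wy":0,"wz":0,"claw":60}]' | tail -2;python3 to.py .469 -.1205 .09 .199; python3 hang.py | grep -E 'mask|^(-15|0|15|30)'
```

```text
grip_width: 0.0555
finger_force: 21.8
grip_width: 0.0553
finger_force: 21.8
t 66.08 pos [ 0.4691 -0.12    0.106 ] rot [-3.141e+00  2.000e-03  2.000e-01] q [-0.42  0.64  0.77  2.1  -0.71  0.69 -0.54] F [ 0.3 -0.5  0.2] w 0.0553 ff 21.8
turn [-0.001  0.002  0.001] now [-0.02  0.05  1.6 ] after [-0.02  0.05  1.6 ]
mask 0.53 [263.0, 173.8, 20.1, 40.1]
-15 [255.7 175.2  24.1  42.8] IoU 0.33
0 [262.4 175.   16.5  40.6] IoU 0.49
15 [262.5 175.1  21.3  36.5] IoU 0.78
30 [261.8 175.6  28.2  30.6] IoU 0.32
```

```bash
python3 -m handwheel '[{"dx":0,"dy":0,"dz":1,"wx":0,"wy":0,"wz":0,"claw":66},{"dx":0,"dy":0,"dz":0.5,"wx":0,"wy":0,"wz":0,"claw":66.4},{"dx":0.3,"dy":0,"dz":0.4,"wx":0,"wy":0,"wz":0,"claw":66.4},{"dx":1.2,"dy":0,"dz":0.05,"wx":0,"wy":0,"wz":0,"claw":66.4},{"dx":1.3,"dy":0,"dz":0.1,"wx":0,"wy":0,"wz":0,"claw":66.4},{"dx":1.2,"dy":0,"dz":0.1,"wx":0,"wy":0,"wz":0,"claw":66.4},{"dx":1.2,"dy":0,"dz":0.4,"wx":0,"wy":0,"wz":0,"claw":66.4},{"dx":0,"dy":0,"dz":0,"wx":0,"wy":0,"wz":0,"claw":66.4}]'; python3 hang.py | grep -E 'IoU|mask' | head -9
```

```text
clock: 67.18
position: [0.5224, -0.1102, 0.0814]
tool_rot: [3.141, -0.002, 0.2]
force: [1.2, -0.2, 8.1]
grip_width: 0.0568
finger_force: 7.4
mask 0.64 [270.4, 172.7, 19.9, 44.7]
-90 [252.8 175.7  41.9  28.7] IoU 0.31
-75 [253.2 175.2  41.7  35.1] IoU 0.38
-60 [255.3 174.9  39.7  39.5] IoU 0.48
-45 [259.1 175.   35.9  41.8] IoU 0.57
-30 [264.  175.3  30.6  41.8] IoU 0.72
-15 [269.9 175.1  24.2  41.6] IoU 0.74
0 [276.3 174.9  17.   39.4] IoU 0.51
15 [277.1 175.   20.1  35.4] IoU 0.31
```

```bash
python3 -m handwheel '[{"dx":1.3,"dy":0,"dz":0.4,"wx":0,"wy":0,"wz":0,"claw":66.4},{"dx":1.2,"dy":0,"dz":0.7,"wx":0,"wy":0,"wz":0,"claw":66.4},{"dx":1,"dy":0,"dz":0.9,"wx":0,"wy":0,"wz":0,"claw":66.4},{"dx":0.9,"dy":0,"dz":1,"wx":0,"wy":0,"wz":0,"claw":66.4},{"dx":0,"dy":0,"dz":0,"wx":0,"wy":0,"wz":0,"claw":66.4}]'; python3 hang.py | grep -E 'IoU|mask' | head -7
```

```text
clock: 67.9
position: [0.5636, -0.1012, 0.0501]
tool_rot: [-3.141, 0.002, 0.2]
force: [0.7, 0.3, 0.4]
grip_width: 0.0568
finger_force: 7.2
mask 0.97 [269.2, 174.0, 33.0, 41.8]
-90 [264.3 178.3  40.6  28. ] IoU 0.53
-75 [264.6 177.8  40.3  34.1] IoU 0.69
-60 [266.5 177.5  38.6  38.4] IoU 0.75
-45 [269.9 177.6  35.1  40.6] IoU 0.65
-30 [274.6 177.9  30.1  40.6] IoU 0.54
-15 [280.2 177.7  24.   40.3] IoU 0.4
```

```bash
python3 -m handwheel '[{"dx":0.6,"dy":0,"dz":0.9,"wx":0,"wy":0,"wz":0,"claw":66.4},{"dx":0.5,"dy":0,"dz":1.1,"wx":0,"wy":0,"wz":0,"claw":66.4},{"dx":0.3,"dy":0,"dz":1.2,"wx":0,"wy":0,"wz":0,"claw":66.4},{"dx":0.2,"dy":0,"dz":1.2,"wx":0,"wy":0,"wz":0,"claw":66.4},{"dx":0,"dy":0,"dz":0.4,"wx":0,"wy":0,"wz":0,"claw":66.4},{"dx":0,"dy":0,"dz":0,"wx":0,"wy":0,"wz":0,"claw":66.4}]' | head -4;  python3 -m handwheel '[{"dx":0,"dy":0,"dz":0,"wx":0,"wy":0,"wz":0,"claw":100},{"dx":0,"dy":0,"dz":0,"wx":0,"wy":0,"wz":0,"claw":100},{"dx":0,"dy":0,"dz":0,"wx":0,"wy":0,"wz":0,"claw":100},{"dx":0,"dy":0,"dz":-4,"wx":0,"wy":0,"wz":0,"claw":100},{"dx":0,"dy":0,"dz":-6,"wx":0,"wy":0,"wz":0,"claw":100},{"dx":0,"dy":0,"dz":-6,"wx":0,"wy":0,"wz":0,"claw":100},{"dx":0,"dy":0,"dz":-5,"wx":0,"wy":0,"wz":0,"claw":100},{"dx":0,"dy":0,"dz":0,"wx":0,"wy":0,"wz":0,"claw":100}]' | head -2; python3 cs.py top scene wrist; python3 - <<'E'
from h import *
f=grab('wrist','wf'); g=grab('scene','sf')['frame'][100:290,150:370]; st()
cv2.imwrite('pics/fin.png',np.hstack([f['frame'][:346,60:460],cv2.resize(g,(400,346),interpolation=cv2.INTER_CUBIC)]))
E
```

```text
clock: 68.75
position: [0.5792, -0.0984, 0.0031]
tool_rot: [-3.142, 0.001, 0.199]
force: [-0.1, 0.2, -0.4]
clock: 69.75
position: [0.5809, -0.0986, 0.2168]
top 0.79 [304.2, 156.2, 20.8, 36.9] c [ 535.  -215.7] [111.4  56.3] yaw 6.3 stud+ [ 576.7 -211.1]
top 0.56 [339.7, 155.2, 26.4, 39.1] c [ 535.9 -326.7] [107.1  50.8] yaw 9.1 stud+ [ 577.3 -320. ]
scene 0.7 [308.3, 237.9, 42.1, 31.2] c [ 536.9 -328. ] [117.7  57.4] yaw 11.3 stud+ [ 578.1 -319.7]
scene 0.68 [291.8, 213.6, 35.5, 26.0] c [ 539.8 -215.7] [110.9  57.6] yaw 7.9 stud+ [ 581.4 -209.9]
scene 0.6 [270.5, 188.1, 38.6, 29.8] c [ 535.6 -105.7] [118.2  61.4] yaw 11.9 stud+ [576.7 -97. ]
wrist 0.7 [229.1, 161.7, 49.1, 84.0] c [ 540.1 -106.2] [112.4  56.2] yaw 11.4 stud+ [581.2 -97.9]
wrist 0.67 [312.9, 179.6, 52.8, 77.3] c [ 540.1 -216.8] [113.7  59.4] yaw 10.5 stud+ [ 581.4 -209.1]
wrist 0.59 [394.2, 197.3, 54.8, 78.9] c [ 537.8 -326.9] [113.7  58.4] yaw 11.3 stud+ [ 579.  -318.7]
t 70.15 pos [ 0.5793 -0.0983  0.2126] rot [-3.142e+00  1.000e-03  2.000e-01] q [-0.51  0.65  0.89  1.75 -0.59  1.03 -0.77] F [-0.4 -0.5 -0.7] w 0.0854 ff 0.0
```

View pics/fin.png

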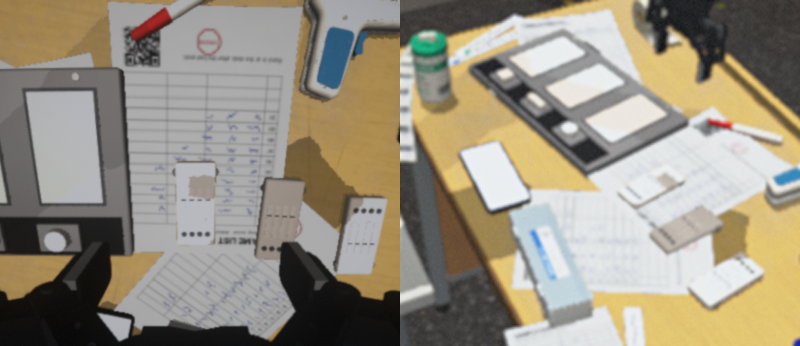

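The final view shows all three cassettes windows up on the desk, with wells and windows visible at wrist-crop pixels (195,205), (280,220) and (360,235). The reader is empty, the keys are up and the tub is standing.

```bash
python3 -c "
from workcell import job_done; print(job_done())"
```

```text
the job is handed in; nothing more can be done
None
```

The job is handed in, with no verdict returned: the three cassettes were turned onto the panes, the keys were pressed bar, round, square, and all three now lie windows up on the desk right of the reader with the tub standing; one cassette slipped from the grip twice on its way off the reader, and its second fall turned it windows up.

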